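# Lock the tube rotator's wheel with the sprung hitch pin

### The job

Lock the wheel on the tube rotator: take the hitch pin from its holder, push it gently down through the cross hole in the square shaft end until its collar is fully home on the shaft, then swing its sprung loop down over the shaft end until it snaps shut. Leave the vials and the tape roll where they are.

Things in the scene. Friction and masses are not known exactly. Their poses are not given: they have to be found in the camera images.
- rotator: Bench-fixed tube rotator: aluminium base plate (100 mm wide, x = 30 to 180 mm), grey pillar, white motor box, level steel shaft with a white wheel (84 mm diameter, x = 46 to 56 mm, top 152 mm above the bench). Origin on the bench under the nominal cross hole; x along the shaft from its free end to the wheel, z up. Shaft axis 110 mm above the bench. Over 30 N on it would harm its bearing.
- hole_nominal (a point): NOMINAL mouth of the vertical through hole (10 mm diameter) in the shaft's square free end: steel block 20 x 20 mm in section, x = -13 to 11 mm from here, top face at this height (120 mm above the bench). The shaft has end play: block and hole really stand up to 6 mm to either side along the rotator's x (unmeasured; over 20 N needed to shift them), so feel or look for the hole.
- bore_spring (a point): Nominal place of a spring ball in the hole's +y wall, 11 mm below the mouth. It presses on the pin and drags on it with some 2 to 9 N, so do not count on the pin dropping in: push it until its collar is felt to stop on the block.
- hitch_pin: Loose steel pin, about 105 g, upright in the holder. Origin: centre of its collar's underside (seating face); z to the head, -x to the open loop, y along the loop's hinge (at z = 5 mm, ends at y = +-19 mm). Shank 8 mm diameter, 32 mm long, last 3 mm taper to 6 mm. Collar 20 mm diameter, z = 0 to 8 mm. When home, its loop must point out over the shaft's free end (its x along the rotator's x).
- pin_head (a point): Middle of the pin's flat-sided head, to grip: 16 mm (pin x) by 14 mm (pin y), 42 mm tall, reaching from 8 to 50 mm above the seating face; this point is 29 mm above it.
- pin_loop (a joint): Angle of the wire loop (rad): 0 open, standing straight out level along the pin's -x; 1.57 shut, hanging down beside the shank. Over-centre spring: below 0.7 it is driven back to 0, beyond 0.7 it snaps to 1.57 by itself. To swing it off its open stop takes about 2.5 N down on its end bar, falling to none at 0.7.
- loop_bar (a point): Middle of the loop's end bar, 42 mm from the hinge. The loop is 4 mm wire, 34 mm wide between the centres of its legs. At 0.7 rad the bar is 27 mm lower and 10 mm nearer the pin than when open; when shut it lies 37 mm below the seating face, under the shaft.
- pin_holder: Grey plastic block fixed to the bench, 44 x 100 x 40 mm (x, y, z), origin under its centre, with three 12 mm holes, 36 mm deep, in a row along y, 34 mm apart; the pin stands in the middle one, its collar on the block's top.
- vial_a: Bystander: small capped glass vial, 23 mm in diameter, 52 mm tall, origin under its centre.
- vial_b: Bystander: another such vial.
- tape: Bystander: roll of label tape lying flat, 68 mm in diameter, 19 mm high, origin under its centre.

How it is judged:
On the way:
1. the pin is pushed fully home through the cross hole, its loop still open (z of hitch_pin in the frame of rotator between 0.117 and 0.1225 m and x of hitch_pin in the frame of rotator between -0.01 and 0.01 m and y of hitch_pin in the frame of rotator between -0.004 and 0.004 m and value of joint pin_loop below 0.6 rad), for 0.2 s.
At the end, for the whole second after the job is handed in: The pin is through the cross hole and at rest, upright within 0.15 rad, its collar's underside within 2.5 mm of the top of the shaft block, and its loop is shut (over 1.4 rad) with the end bar under the shaft (z of hitch_pin in the frame of rotator between 0.117 and 0.1225 m and x of hitch_pin in the frame of rotator between -0.01 and 0.01 m and y of hitch_pin in the frame of rotator between -0.004 and 0.004 m and angle between hitch_pin's own z axis and vertical below 0.15 rad and value of joint pin_loop above 1.4 rad and z of loop_bar in the frame of rotator below 0.09 m and linear speed of hitch_pin below 0.02 m/s); the robot touches nothing.
It fails at once if the rotator, its shaft included, is pressed by anything with more than 35 N (contact force between rotator and anything else above 35 N).
It fails at once if a bystander (vial or tape roll) is shifted more than 20 mm (distance of any of vial_a, vial_b, tape from where it was at the start of the episode above 0.02 m).
It also fails if it takes over 64 s, if anything falls off the work surface, if the arm or the gripper's body presses on something with over 40 N, if the wrist force passes 120 N, or if a joint passes its speed limit or range.

### The arm

A 7-joint arm with a two-finger parallel gripper is mounted at the origin on a cart in front of the work surface, level with it; the furniture and walls round the work are solid. World frame = base frame: x ahead of the robot, y to its left, z up, the work surface at z = 0. Lengths are in m, angles in rad, forces in N, time in s.
With the tool pointing down it reaches from about 0.425 to 0.95 m from the base axis. Payload 4.7 kg.
Tool frame: the origin (TCP) lies between the finger pads; the fingertips stand 19 mm ahead of it and the grasp point (between the pads) is the TCP (robot.tips_ahead is the distance from the TCP to the fingertips, in m); y points along the fingers, x is the direction in which the jaws open and shut, and the axes are right-handed (so a half turn about y gives the same grasp; the last joint's range is limited). The gripper opens to 85 mm and grips with 20 to 120 N. Pads are 22 mm wide; open, the fingers measure 114 mm over their backs; the gripper's body (76 mm by 85 mm) begins 54 mm behind the grasp point. The pads swing forward as they close: fully open they stand 13 mm farther back than shut.
Start: joints at [-1.228, 0.469, -0.049, 1.532, 0.024, 1.141, -0.082], TCP at [0.245, 0.629, 0.25] pointing down, gripper open.
Joint ranges: [-2.59, 2.59], [-0.33, 1.99], [-1.39, 1.29], [0.1, 2.45], [-1.04, 4.18], [0.21, 1.99], [-2.66, 2.66]. Speed limits (rad/s): [2.57, 2.57, 3.14, 3.14, 3.14, 3.14, 3.14].

### API

Orientations are given as a 3x3 rotation matrix whose columns are the frame's x, y, z axes.
In Python, from station import robot, viewer gives the robot as it stands.
- The arm moves only by the tool play_rows, never from a script. Its argument "increments" is one flat list of numbers, 5 for each row, row after row: the shift along the tool's x, y, z in mm, then the turn about the tool's y in rad, then the gripper's target within -1 to 1 (fully open at 1, half-way at 0, shut at -1). In form: [x, y, z, roll, fingers, x, y, z, roll, fingers, ...]. A call has 1 to 10 rows; each row is the pose to reach, as a shift and turn from the pose commanded when the call began, along the tool's axes at that moment; what a row does not reach only later rows make up. A row lasts 1/10 s, in which the tool goes at most 50 mm and 8.59 degrees, less where a joint would pass 70% of its speed; a pose out of reach is approached as far as the arm can. A call with a gripper value outside its range is refused whole. The fingers move at their own pace and stop on an object; "squeeze" is the grip in N (left out, the last holds). Time passes only in rows, so rows that repeat a pose let the fingers close. It gives the time, the measured TCP pose, the force and the opening at its end, in the units of the state.
- robot.get_state(): the state, without advancing time (a new reading comes with each control period).
- viewer.read_camera(name): name is "scene" or "top"; returns a dict with "img" (384x512x3 uint8, red, green, blue), "mtx" (3x3 intrinsics, pixels), "k1" (the pictures are not rectified: a ray, as slopes to the right and down, at radius r is drawn at 1 + k1 r^2 times it, then the intrinsics apply), "view" (4x4, takes a point from world to camera coordinates). Camera axes: x right, y down, z forward; pixel columns grow to the right and rows downward; lengths in m; the calibration is good to about 2 mm. A picture is of the moment at which its call begins. There is no depth.
- robot.close_job(): hands the job in, once; it reports no verdict.
The state is a dict: "t": time; "joints": joint angles; "joint_velocities": joint speeds; "effort": joint torques, N m; "eef_pos": TCP position; "ee_rot": TCP orientation; "force": force on the tool from outside, world axes, zero at the start; "wrist_torque": the same for the moment, N m; "finger_gap": finger opening in m.
Only numpy, scipy, OpenCV 4.12 (cv2) and the standard library are available. Lean on these libraries where they do the work, as an engineer would, in place of code of your own. Each camera call takes 0.05 s, during which the arm holds its last target.

## Working session

There is one attempt and no reset: what is moved stays moved. The work goes in short steps, Python scripts to look and compute and a tool call to move; the robot and the scene stay as the last step left them, time stands still between calls to the robot, and variables do not carry over. Pictures are saved under pics/ and viewed, and the job is handed in when it is done.

Besides the shell and the picture viewer there is one more tool, called after "Request:" as a command line: name --argument value ..., lists and objects as JSON in quotes. play_rows: Moves the arm, as the interface text tells. Its arguments: {"type":"object","properties":{"increments":{"type":"array"},"squeeze":{"type":"number"}},"required":["increments"]}

```bash
mkdir -p pics; ls; python3 - <<'E'
from station import robot, viewer
import cv2,json,pickle
s=robot.get_state(); print({k:s[k] for k in('t','eef_pos','ee_rot','force','finger_gap')})
for n in('scene','top'):
    c=viewer.read_camera(n); pickle.dump(c,open(f'{n}0.pkl','wb'))
    cv2.imwrite(f'pics/{n}0.png',cv2.resize(c['img'][:,:,::-1],(800,600),interpolation=cv2.INTER_CUBIC)); print(n,c['mtx'],c['k1'],c['view'])
E
```

```text
pics
{'t': 0.0, 'eef_pos': array([0.24503362, 0.62835616, 0.24922865]), 'ee_rot': array([[ 3.63298078e-01, -6.30983582e-04, -9.31672748e-01],
       [ 9.31670801e-01, -1.90717041e-03,  3.63298611e-01],
       [-2.00609416e-03, -9.99997982e-01, -1.05002365e-04]]), 'force': array([ 0.11505062, -0.15506991, -0.35211482]), 'finger_gap': 0.08536385696126278}
scene [[470.92246788   0.         254.26729593]
 [  0.         470.92246788 182.30542372]
 [  0.           0.           1.        ]] -0.14225439498305006 [[-0.58365978 -0.81193529  0.01011643  0.33141967]
 [-0.41587849  0.28820731 -0.8625437   0.28075785]
 [ 0.69741404 -0.50763927 -0.50588143  0.64608991]
 [ 0.          0.          0.          1.        ]]
top [[461.27950893   0.         264.46763633]
 [  0.         461.27950893 192.08230907]
 [  0.           0.           1.        ]] 0.05339832015783202 [[-0.01345419 -0.99987988  0.00769471  0.04867332]
 [-0.99040217  0.0122672  -0.13767008  0.51330273]
 [ 0.13755915 -0.00947309 -0.99044825  1.06244752]
 [ 0.          0.          0.          1.        ]]
```

View pics/scene0.png

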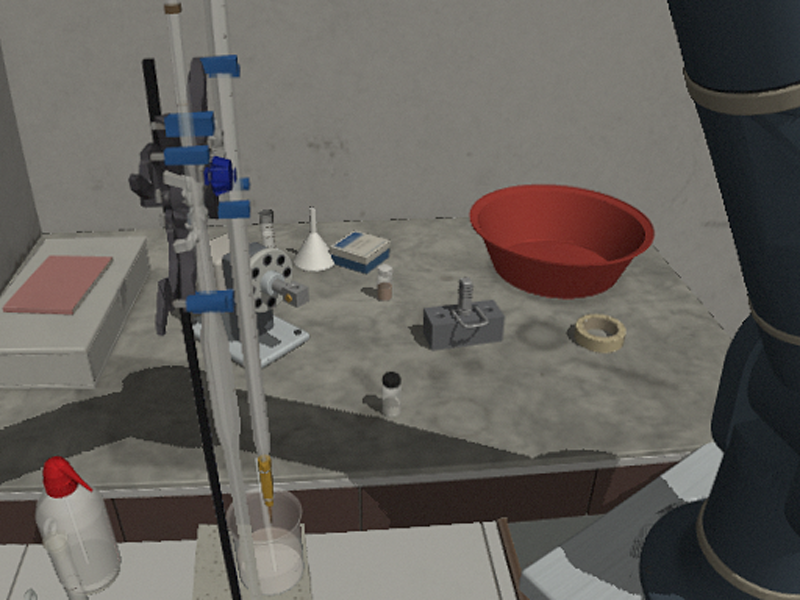

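View pics/top0.png

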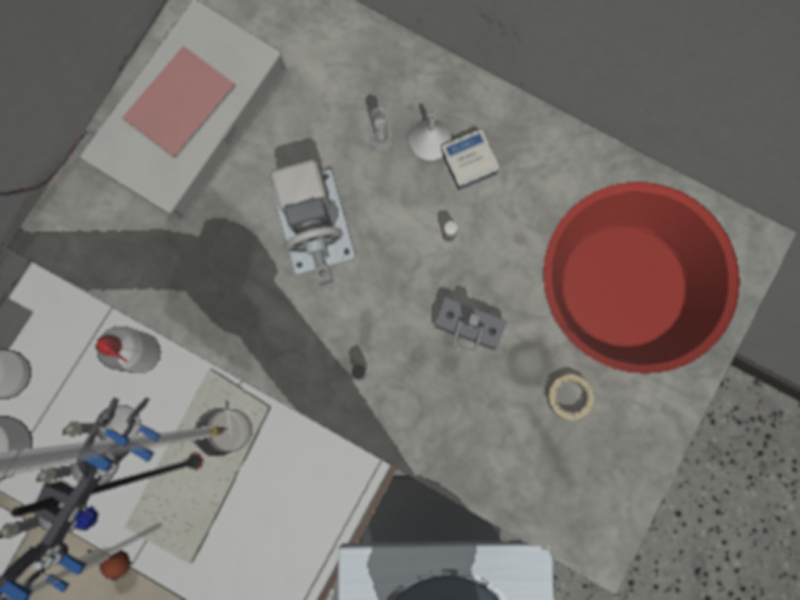

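```bash
cat > h.py <<'E'
import numpy as np,cv2,pickle
def load(n): return pickle.load(open(n+'.pkl','rb'))
def proj(c,P):
    P=np.atleast_2d(P).astype(float); q=P@c['view'][:3,:3].T+c['view'][:3,3]; s=q[:,:2]/q[:,2:]
    s=s*(1+c['k1']*(s**2).sum(1,keepdims=True)); return s@c['mtx'][:2,:2].T+c['mtx'][:2,2]
def ray(c,uv):
    d=(np.array(uv,float)-c['mtx'][:2,2])/c['mtx'][0,0]
    s=d.copy()
    for _ in range(30): s=d/(1+c['k1']*(s@s))
    R=c['view'][:3,:3];t=c['view'][:3,3]
    return -R.T@t, R.T@np.r_[s,1]
def onz(c,uv,z):
    o,d=ray(c,uv); return o+d*(z-o[2])/d[2]
def crop(c,x0,y0,x1,y1,k,f):
    im=cv2.resize(c['img'][y0:y1,x0:x1,::-1],None,fx=k,fy=k,interpolation=cv2.INTER_CUBIC)
    for x in range((x0//10+1)*10,x1,10): cv2.line(im,(int((x-x0+.5)*k),0),(int((x-x0+.5)*k),4 if x%50 else 12),(0,255,255),1)
    for y in range((y0//10+1)*10,y1,10): cv2.line(im,(0,int((y-y0+.5)*k)),(4 if y%50 else 12,int((y-y0+.5)*k)),(0,255,255),1)
    cv2.imwrite('pics/'+f,im)
E
python3 - <<'E'
from h import *
t=load('top0');s=load('scene0')
crop(t,165,95,245,195,6,'t_rot.png');crop(t,265,130,335,230,6,'t_pin.png')
crop(s,120,120,210,240,5,'s_rot.png');crop(s,230,140,340,240,6,'s_pin.png')
E
```

```text
(no output)
```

View pics/t_rot.png

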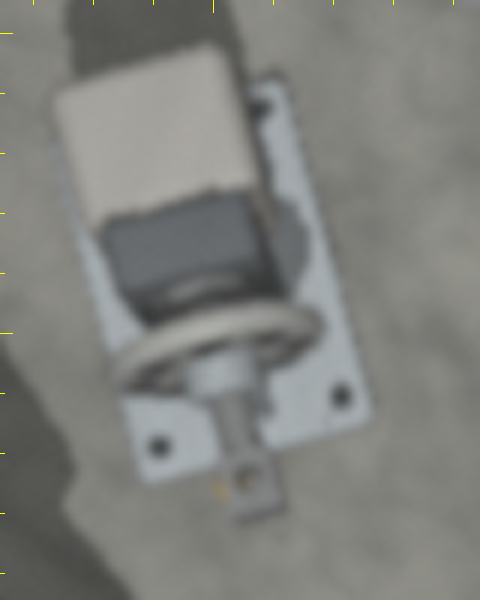

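View pics/t_pin.png

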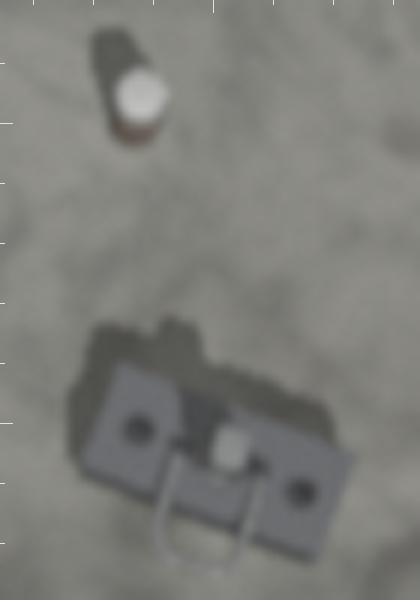

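View pics/s_rot.png

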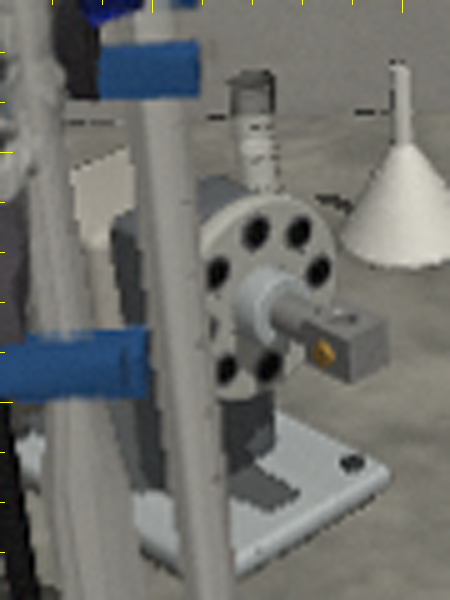

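View pics/s_pin.png

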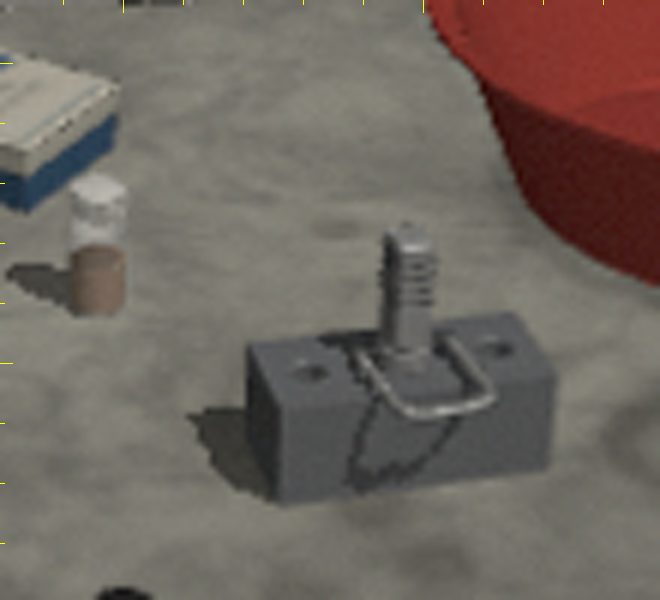

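```bash
python3 - <<'E'
from h import *
t=load('top0');s=load('scene0')
T=lambda x,y,x0,y0,k:(x0+x/k-.5,y0+y/k-.5)
print('hole top',onz(t,T(246,477,165,95,6),.12),'scene',onz(s,T(344,317,120,120,5),.12))
print('block end corners top',[onz(t,T(*p,165,95,6),.12) for p in((238,522),(286,508))])
print('block scene corners',[onz(s,T(*p,120,120,5),.12) for p in((350,342),(388,318))])
# plate
for z in(.008,.012): print('plate T',[onz(t,T(*p,165,95,6),z)[:2].round(4) for p in((145,483),(373,415),(277,72))],'S right corner',onz(s,T(390,472,120,120,5),z)[:2])
print('screws',[onz(t,T(*p,165,95,6),.01)[:2].round(4) for p in((159,447),(341,397),(260,110))])
a,b=[onz(t,T(*p,265,130,6),.04) for p in((139,431),(302,492))]
print('holder holes top',a,b,(a+b)/2,np.linalg.norm(a-b))
a,b=[onz(s,T(*p,230,140,6),.04) for p in((313,373),(496,349))]
print('holder holes sc',a,b,(a+b)/2,np.linalg.norm(a-b))
print('head top',onz(t,T(232,449,265,130,6),.09),onz(s,T(410,238,230,140,6),.09))
print('loop', [onz(t,T(*p,265,130,6),.045)[:2] for p in((178,448),(260,468),(208,572))])
E
```

```text
hole top [0.5439352  0.17215622 0.12      ] scene [0.54236806 0.17146162 0.12      ]
block end corners top [array([0.52724081, 0.1750158 , 0.12      ]), array([0.53223029, 0.15749005, 0.12      ])]
block scene corners [array([0.52518548, 0.17840791, 0.12      ]), array([0.53234898, 0.15829423, 0.12      ])]
plate T [array([0.5621, 0.2266]), array([0.5893, 0.1337]), array([0.7349, 0.1731])] S right corner [0.58980569 0.13120542]
plate T [array([0.5614, 0.2259]), array([0.5885, 0.1334]), array([0.7336, 0.1727])] S right corner [0.58456807 0.13396661]
screws [array([0.5766, 0.2207]), array([0.5966, 0.1466]), array([0.7181, 0.1799])]
holder holes top [ 0.49048572 -0.01245106  0.04      ] [ 0.46558356 -0.07595652  0.04      ] [ 0.47803464 -0.04420379  0.04      ] 0.06821334662873281
holder holes sc [ 0.48785205 -0.01171468  0.04      ] [ 0.46325297 -0.07405956  0.04      ] [ 0.47555251 -0.04288712  0.04      ] 0.06702236773543425
head top [ 0.47735794 -0.0442256   0.09      ] [ 0.47527606 -0.04104885  0.09      ]
loop [array([ 0.48300268, -0.02729355]), array([ 0.47473421, -0.05920512]), array([ 0.43431813, -0.03787151])]
```

```bash
cat >> h.py <<'E'
def pinmodel(o,yaw,th=0.):
    L=[]
    def box(x0,x1,y0,y1,z0,z1):
        c=np.array([[x,y,z] for z in(z0,z1) for x,y in((x0,y0),(x1,y0),(x1,y1),(x0,y1))],float)
        for k in range(4): L.append([c[k],c[(k+1)%4]]);L.append([c[4+k],c[4+(k+1)%4]]);L.append([c[k],c[k+4]])
    box(-8,8,-7,7,8,50)
    cs,sn=np.cos(th),np.sin(th)
    r=6
    loop=[(0,17,5)]+[(-(36+r*np.sin(a))*cs,11+r*np.cos(a),5-(36+r*np.sin(a))*sn) for a in np.linspace(0,np.pi/2,6)]
    loop+= [(x,-y,z) for x,y,z in loop[::-1]]
    L.append(np.array(loop,float)); L.append(np.array([(0,-19,5),(0,19,5)],float))
    a=np.linspace(0,2*np.pi,25)
    for rr,z in((10,0),(10,8),(4,0),(4,-29),(3,-32)): L.append(np.c_[rr*np.cos(a),rr*np.sin(a),0*a+z])
    R=np.array([[np.cos(yaw),-np.sin(yaw),0],[np.sin(yaw),np.cos(yaw),0],[0,0,1]])
    return [np.array(l)/1000@R.T+o for l in L]
def overlay(c,L,x0,y0,x1,y1,k,f,col=(0,0,255)):
    im=cv2.resize(c['img'][y0:y1,x0:x1,::-1],None,fx=k,fy=k,interpolation=cv2.INTER_CUBIC)
    for l in L:
        p=(proj(c,l)-[x0-.5,y0-.5])*k
        cv2.polylines(im,[np.round(p).astype(int)],False,col,1,cv2.LINE_AA)
    cv2.imwrite('pics/'+f,im); return im
E
python3 - <<'E'
from h import *
t=load('top0');s=load('scene0')
A=[];B=[]
for yd in(-8,-14,-20):
    y=np.radians(yd)
    A.append(overlay(t,pinmodel(np.array([.478,-.0442,.04]),y),280,190,320,230,6,'x.png'))
    B.append(overlay(s,pinmodel(np.array([.4758,-.0425,.04]),y),280,170,320,215,6,'x.png')[:240])
cv2.imwrite('pics/ov1.png',np.vstack([np.hstack(A),np.hstack(B)]))
E
```

```text
(no output)
```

View pics/ov1.png

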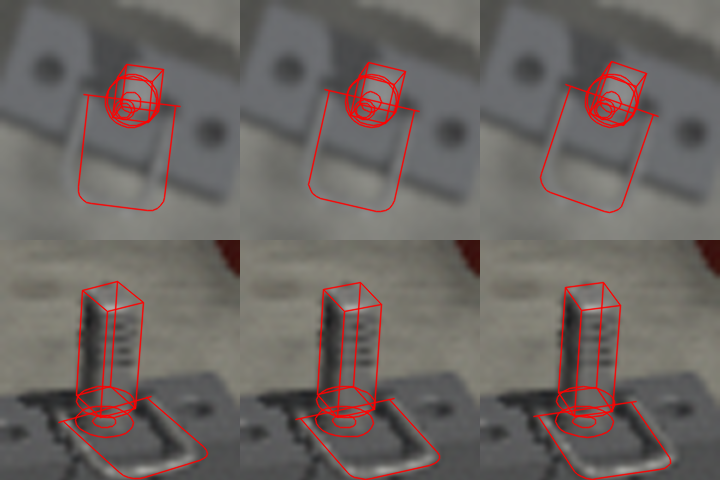

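```bash
python3 - <<'E'
from h import *
t=load('top0');s=load('scene0')
def tri(a,b):
    o1,d1=ray(t,np.array(a)/1.5625-.18);o2,d2=ray(s,np.array(b)/1.5625-.18)
    M=np.c_[d1,-d2];k=np.linalg.lstsq(M,o2-o1,rcond=None)[0]
    p,q=o1+k[0]*d1,o2+k[1]*d2
    return ((p+q)/2).round(3),np.linalg.norm(p-q).round(4)
print('beaker',tri((224,432),(265,500)))
print('burette tip',tri((217,431),(267,505)))
print('wash bottle top',tri((108,345),(60,465)))
print('clampblue1',tri((147,435),(210,302)))
print('plate corners',tri((270,405),(310,527)),tri((215,372),(195,527)))
print('black rod base',tri((200,460),(240,598)))
for p in((200,460),(195,560),(128,525),(270,405),(388,462),(30,262),(410,470)): print(p,[onz(t,np.array(p)/1.5625-.18,z)[:2].round(3) for z in(0,-.1,.1)])
crop(t,0,150,200,384,4,'t_st.png'); crop(s,60,0,220,384,1.5625,'s_st.png')
print(np.linalg.inv(t['view'])[:3,3],np.linalg.inv(s['view'])[:3,3])
E
```

```text
beaker (array([0.324, 0.326, 0.042]), np.float64(0.0078))
burette tip (array([0.322, 0.331, 0.041]), np.float64(0.004))
wash bottle top (array([0.45 , 0.485, 0.07 ]), np.float64(0.0013))
clampblue1 (array([0.329, 0.353, 0.27 ]), np.float64(0.0004))
plate corners (array([ 0.357,  0.273, -0.061]), np.float64(0.0071)) (array([ 0.417,  0.37 , -0.057]), np.float64(0.0136))
black rod base (array([ 0.281,  0.379, -0.021]), np.float64(0.0121))
(200, 460) [array([0.279, 0.368]), array([0.272, 0.396]), array([0.287, 0.34 ])]
(195, 560) [array([0.135, 0.37 ]), array([0.115, 0.398]), array([0.156, 0.342])]
(128, 525) [array([0.188, 0.47 ]), array([0.172, 0.507]), array([0.203, 0.433])]
(270, 405) [array([0.36 , 0.264]), array([0.359, 0.283]), array([0.36 , 0.245])]
(388, 462) [array([0.271, 0.084]), array([0.263, 0.087]), array([0.279, 0.081])]
(30, 262) [array([0.586, 0.637]), array([0.606, 0.689]), array([0.567, 0.585])]
(410, 470) [array([0.259, 0.051]), array([0.25, 0.05]), array([0.268, 0.051])]
[0.36288162 0.05243536 1.12259119] [-0.14039469  0.51615548  0.56565802]
```

View pics/t_st.png

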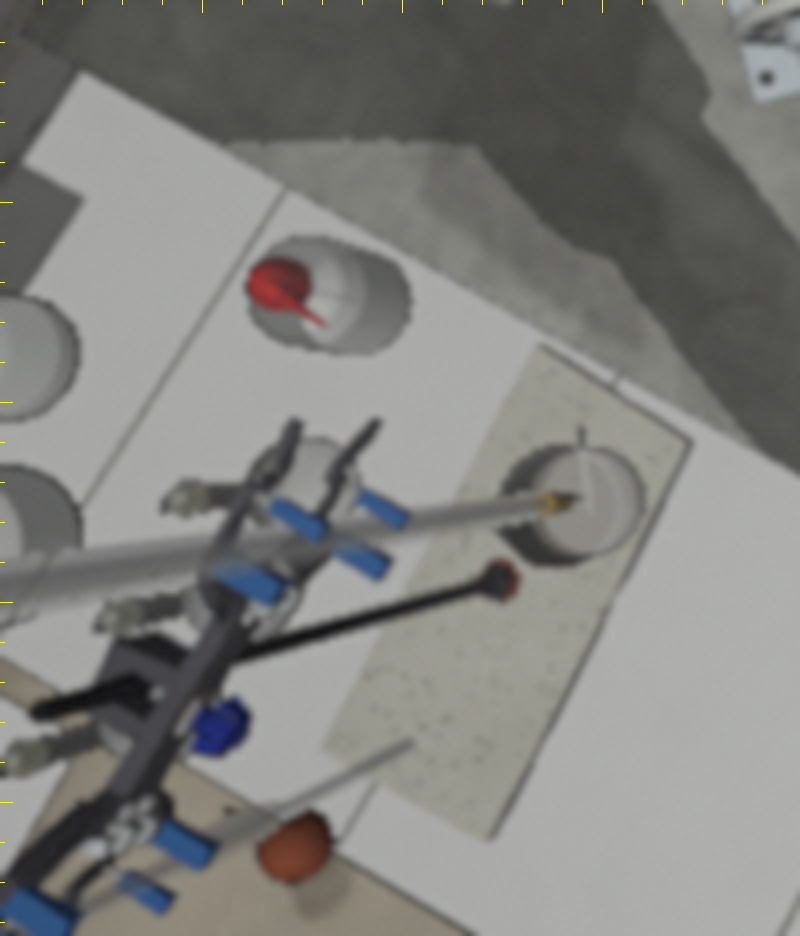

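View pics/s_st.png

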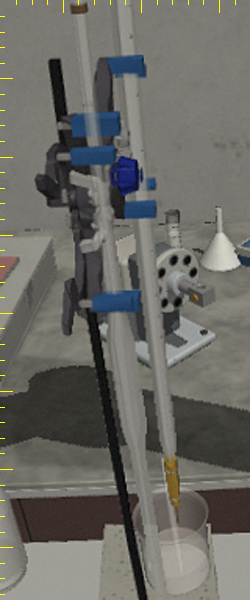

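```bash
python3 - <<'E'
from h import *
t=load('top0');s=load('scene0')
def tri(a,b):
    o1,d1=ray(t,a);o2,d2=ray(s,b)
    M=np.c_[d1,-d2];k=np.linalg.lstsq(M,o2-o1,rcond=None)[0]
    p,q=o1+k[0]*d1,o2+k[1]*d2
    return ((p+q)/2).round(3),np.linalg.norm(p-q).round(4)
S=lambda x,y:(60+x/1.5625-.5,y/1.5625-.5)
T=lambda x,y:(x/4-.5,150+y/4-.5)
print('black rod top',tri(T(38,712),S(55,62)))
print('blue knob',tri(T(220,727),S(126,175)))
print('blue clamps',tri(T(365,560),S(118,301)),tri(T(385,508),S(118,301)))
print('blue clamps2',tri(T(250,580),S(128,67)),tri(T(298,520),S(128,67)),tri(T(298,520),S(140,210)))
print('left lower clamps',tri(T(40,912),S(95,125)),tri(T(183,843),S(92,155)),tri(T(145,893),S(92,155)))
for z in np.arange(0,1,.1): print(z,proj(t,[[.33,.345,z],[.281,.379,z]]).round(0).tolist(),proj(s,[[.33,.345,z],[.281,.379,z]]).round(0).tolist())
E
```

```text
black rod top (array([0.274, 0.391, 0.47 ]), np.float64(0.0012))
blue knob (array([0.258, 0.361, 0.4  ]), np.float64(0.0004))
blue clamps (array([0.311, 0.356, 0.281]), np.float64(0.0042)) (array([0.332, 0.35 , 0.269]), np.float64(0.0002))
blue clamps2 (array([0.314, 0.331, 0.45 ]), np.float64(0.0026)) (array([0.335, 0.32 , 0.444]), np.float64(0.0018)) (array([0.324, 0.342, 0.351]), np.float64(0.0294))
left lower clamps (array([0.207, 0.395, 0.451]), np.float64(0.0006)) (array([0.226, 0.377, 0.422]), np.float64(0.0289)) (array([0.211, 0.384, 0.429]), np.float64(0.0253))
0.0 [[138.0, 272.0], [123.0, 294.0]] [[162.0, 342.0], [156.0, 374.0]]
0.1 [[126.0, 274.0], [109.0, 297.0]] [[154.0, 294.0], [147.0, 326.0]]
0.2 [[111.0, 276.0], [92.0, 302.0]] [[146.0, 237.0], [137.0, 267.0]]
0.30000000000000004 [[92.0, 278.0], [71.0, 308.0]] [[137.0, 169.0], [126.0, 196.0]]
0.4 [[68.0, 281.0], [43.0, 315.0]] [[127.0, 88.0], [113.0, 108.0]]
0.5 [[36.0, 286.0], [6.0, 326.0]] [[117.0, -8.0], [100.0, 2.0]]
0.6000000000000001 [[-9.0, 292.0], [-46.0, 340.0]] [[108.0, -116.0], [88.0, -120.0]]
0.7000000000000001 [[-77.0, 301.0], [-126.0, 362.0]] [[104.0, -222.0], [86.0, -236.0]]
0.8 [[-193.0, 317.0], [-267.0, 402.0]] [[117.0, -278.0], [115.0, -256.0]]
0.9 [[-439.0, 352.0], [-579.0, 490.0]] [[181.0, -113.0], [260.0, 204.0]]
```

Request:
play_rows --increments '[0, -50, 0, 0, 0, -20, -100, 0, 0, 0, -50, -150, 0, 0, 0, -80, -200, 0, 0, 0, -110, -250, 0, 0, 0, -140, -290, 0, 0, 0, -170, -320, 0, 0, 0, -200, -340, 0, 0, 0]'

```text
t: 0.9
eef_pos: [0.1739, 0.4461, 0.5877]
ee_rot: [[0.363, 0.0, -0.932], [0.932, 0.001, 0.363], [0.001, -1.0, 0.0]]
force: [0.7, 0.5, 0.5]
finger_gap: 0.0427
```

```bash
python3 - <<'E'
from station import robot
s=robot.get_state(); print(s['t'],s['eef_pos'],s['joints'].round(3) if hasattr(s['joints'],'round') else s['joints'],s['ee_rot'].round(3).tolist(),s['force'])
E
```

```text
0.9 [0.17394466 0.44613146 0.5877111 ] [-1.235  0.034 -0.055  1.358  0.002  1.749 -0.09 ] [[0.363, 0.0, -0.932], [0.932, 0.001, 0.363], [0.001, -1.0, 0.0]] [0.71700314 0.48765954 0.52506964]
```

Request:
play_rows --increments '[-45, -5, 0, 0, 0, -90, -10, 0, 0, 0, -135, -20, 0, 0, 0, -168, -20, 0, 0, 0, -168, -20, 0, 0, 0]'

```text
t: 1.4
eef_pos: [0.112, 0.2873, 0.6081]
ee_rot: [[0.363, 0.002, -0.932], [0.932, 0.005, 0.363], [0.005, -1.0, 0.0]]
force: [0.6, 0.9, 0.7]
finger_gap: 0.0429
```

```bash
python3 - <<'E'
from station import robot
import numpy as np
s=robot.get_state(); print(s['t'],s['eef_pos'],s['joints'].round(3),s['force'])
for d in range(8,81,8):
  r=np.radians(-d); print(d,round(310*np.cos(r)-310),round(310*np.sin(r)))
E
```

```text
1.4 [0.11196054 0.28727011 0.60814156] [-1.227 -0.262 -0.072  1.568 -0.019  1.83  -0.102] [0.60482252 0.94071997 0.7390438 ]
8 -3 -43
16 -12 -85
24 -27 -126
32 -47 -164
40 -73 -199
48 -103 -230
56 -137 -257
64 -174 -279
72 -214 -295
80 -256 -305
```

Request:
play_rows --increments '[-3, 0, -43, 0, 0, -12, 0, -85, 0, 0, -27, 0, -126, 0, 0, -47, 0, -164, 0, 0, -73, 0, -199, 0, 0, -103, 0, -230, 0, 0, -137, 0, -257, 0, 0, -174, 0, -279, 0, 0, -214, 0, -295, 0, 0, -214, 0, -295, 0, 0]'

```text
t: 2.4
eef_pos: [0.3106, -0.0229, 0.6065]
ee_rot: [[0.379, 0.001, -0.925], [0.925, 0.0, 0.379], [0.001, -1.0, -0.001]]
force: [-0.8, -0.3, 1.2]
finger_gap: 0.0429
```

```bash
python3 - <<'E'
from station import robot
import numpy as np
s=robot.get_state(); p=s['eef_pos'];R=s['ee_rot'];print(s['t'],p,s['joints'].round(3),R.round(3).tolist(),s['force'])
print(((np.array([.4768,-.0433,.15])-p)@R)*1000)
E
```

```text
2.4 [ 0.31056302 -0.02293142  0.60651281] [-0.645 -0.325  0.359  1.587  0.117  1.858  0.911] [[0.379, 0.001, -0.925], [0.925, 0.0, 0.379], [0.001, -1.0, -0.001]] [-0.77105521 -0.25486531  1.22722676]
[  43.92134824  456.62916328 -161.2894216 ]
```

Request:
play_rows --increments '[10, 20, -45, -0.03, 0, 20, 60, -85, -0.06, 0, 30, 110, -120, -0.09, 0, 40, 160, -150, -0.11, 0, 44, 210, -161, -0.11, 0, 44, 260, -161, -0.11, 0, 44, 310, -161, -0.11, 0, 44, 360, -161, -0.11, 0, 44, 400, -161, -0.11, 0, 44, 440, -161, -0.11, 0]'

```text
t: 3.4
eef_pos: [0.4763, -0.0327, 0.1712]
ee_rot: [[0.258, -0.0, -0.966], [0.966, -0.001, 0.258], [-0.001, -1.0, 0.0]]
force: [0.7, 0.8, -0.1]
finger_gap: 0.0426
```

Request:
play_rows --increments '[0, 0, 0, 0, 0]'

```text
t: 3.5
eef_pos: [0.4716, -0.0327, 0.1677]
ee_rot: [[0.259, -0.015, -0.966], [0.966, -0.003, 0.259], [-0.007, -1.0, 0.014]]
force: [-0.6, 0.5, -0.4]
finger_gap: 0.0427
```

```bash
cat > look.py <<'E'
from station import robot, viewer
from h import *
import sys
n=sys.argv[1]
for c in('top','scene'):
    d=viewer.read_camera(c); pickle.dump(d,open(c+n+'.pkl','wb'))
s=robot.get_state(); p=s['eef_pos'];R=s['ee_rot'];print(s['t'],p.round(4),s['joints'].round(3),'xang',np.degrees(np.arctan2(R[1,0],R[0,0])).round(2),R[:,1].round(4),s['force'].round(2),s['wrist_torque'].round(2),s['finger_gap'])
pickle.dump(s,open('st%s.pkl'%n,'wb'))
E
python3 look.py 1; python3 - <<'E'
from h import *
t=load('top1');s=load('scene1')
a=overlay(t,[],270,165,340,235,6,'x.png');b=overlay(s,[],260,130,330,220,6,'x.png')[:420+100]
b=overlay(s,[],260,140,330,210,5,'x.png'); a=overlay(t,[],265,170,335,240,5,'x.png')
cv2.imwrite('pics/l1.png',np.hstack([a,b]))
E
```

```text
3.6 [ 0.4767 -0.0333  0.1737] [-0.552  0.271  0.635  2.099 -0.213  0.836  1.519] xang 75.0 [-0.0015 -0.0013 -1.    ] [-0.31  0.19  0.34] [ 0.02 -0.06 -0.01] 0.04248915688229391
```

View pics/l1.png

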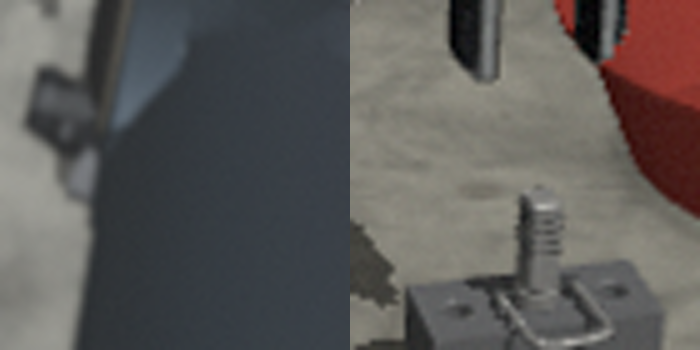

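```bash
python3 - <<'E'
from h import *
s=load('scene1');st=pickle.load(open('st1.pkl','rb'));p=st['eef_pos'];R=st['ee_rot']
L=[]
for zz in(19,14):
  for sg in(-1,1):
    q=[p+R@(np.array([sg*a,zz,b])/1000) for a,b in((21.2,-11),(21.2,11),(35,11),(35,-11),(21.2,-11))]
    L.append(np.array(q))
im=overlay(s,L+pinmodel(np.array([.4768,-.0433,.04]),np.radians(-16)),260,130,340,220,7,'l2.png')
print(onz(s,(291.9,178.5),.09), (np.array([.4768,-.0433,0])-p)@R*1000)
E
```

```text
[ 0.48423328 -0.03286034  0.09      ] [ -9.33079103 173.745588    -2.8966507 ]
```

View pics/l2.png

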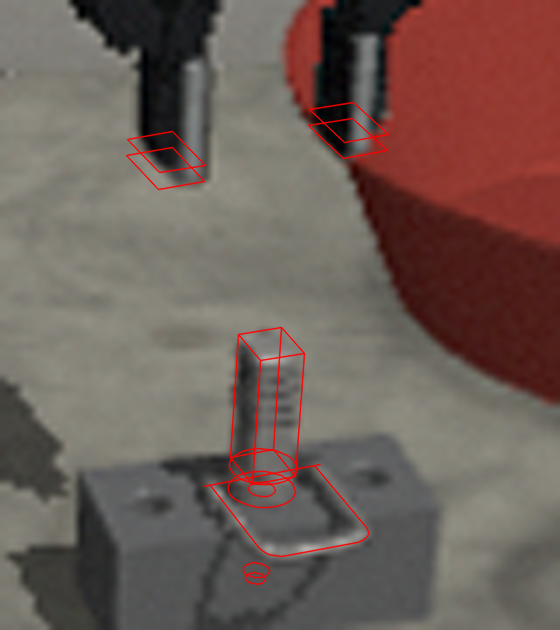

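Request:
play_rows --increments '[-5, 20, -2, 0, 0.1, -9, 45, -3, 0, 0.1, -9, 45, -3, 0, 0.1, -9, 45, -3, 0, 0.1]'

```text
t: 4.0
eef_pos: [0.4787, -0.0428, 0.1309]
ee_rot: [[0.259, 0.004, -0.966], [0.966, 0.001, 0.259], [0.002, -1.0, -0.004]]
force: [0.6, 0.8, 0.4]
finger_gap: 0.0467
```

```bash
python3 look.py 2; python3 - <<'E'
from h import *
s=load('scene2');t=load('top2')
crop(s,260,130,340,220,6,'l3.png')
st=pickle.load(open('st2.pkl','rb'));p=st['eef_pos'];R=st['ee_rot'];print((np.array([.4773,-.0432,0.07])-p)@R*1000)
E
```

```text
4.1 [ 0.4787 -0.0426  0.1309] [-0.49   0.344  0.601  2.134 -0.29   0.737  1.609] xang 75.03 [ 4.5e-03  9.0e-04 -1.0e+00] [-0.21  0.76 -0.15] [-0.05 -0.01  0.02] 0.046459102326919396
[-1.06197406 60.89864242  1.46495287]
```

View pics/l3.png

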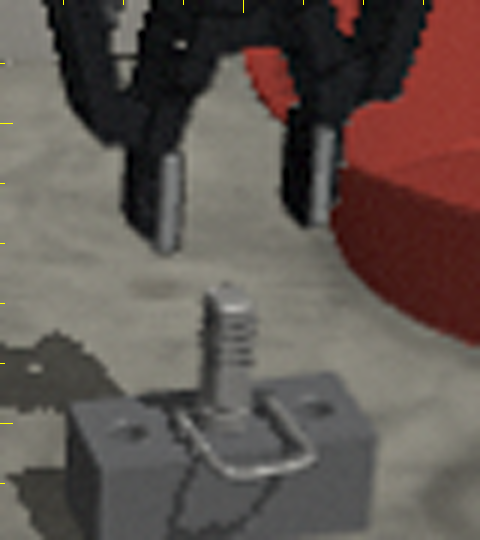

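Request:
play_rows --increments '[-1, 25, 1, 0, 0.1, -1, 50, 1, 0, 0.1, -1, 61, 1, 0, 0.1, -1, 61, 1, 0, 0.1]'

```text
t: 4.5
eef_pos: [0.4756, -0.0433, 0.0675]
ee_rot: [[0.258, -0.001, -0.966], [0.966, 0.0, 0.258], [-0.0, -1.0, 0.001]]
force: [0.0, 0.0, 0.2]
finger_gap: 0.047
```

```bash
python3 look.py 3; python3 - <<'E'
from h import *
s=load('scene3')
crop(s,260,130,340,220,6,'l4.png')
E
```

```text
4.6 [ 0.4766 -0.0436  0.0687] [-0.415  0.452  0.524  2.176 -0.396  0.603  1.704] xang 75.0 [ 1.8e-03  2.0e-04 -1.0e+00] [ 0.73 -0.47  1.03] [-0.07 -0.02  0.06] 0.04695093590635583
```

View pics/l4.png

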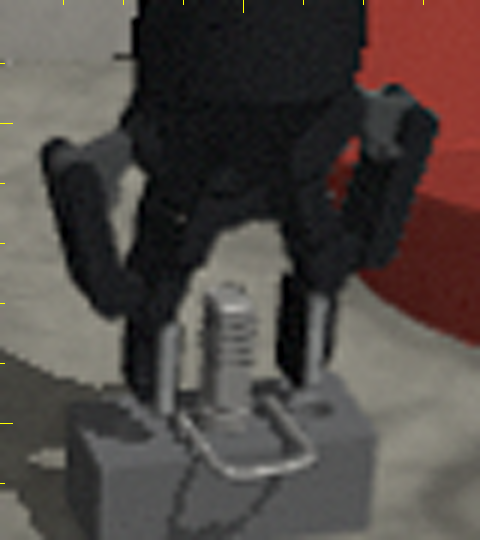

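Request:
play_rows --increments '[0, -3, 0, 0, -0.3, 0, -3, 0, 0, -0.7, 0, -3, 0, 0, -1, 0, -3, 0, 0, -1, 0, -3, 0, 0, -1, 0, -3, 0, 0, -1, 0, -3, 0, 0, -1]' --squeeze 60

```text
t: 5.3
eef_pos: [0.4766, -0.0436, 0.0719]
ee_rot: [[0.259, 0.002, -0.966], [0.966, 0.001, 0.259], [0.001, -1.0, -0.002]]
force: [-2.4, 0.1, 7.0]
finger_gap: 0.0132
```

```bash
python3 look.py 4; python3 - <<'E'
from h import *
s=load('scene4')
crop(s,260,130,340,220,6,'l5.png')
E
```

```text
5.4 [ 0.4766 -0.0436  0.0719] [-0.419  0.446  0.529  2.174 -0.391  0.61   1.7  ] xang 74.99 [ 2.1e-03  7.0e-04 -1.0e+00] [-1.41  0.61  7.94] [0.01 0.28 0.02] 0.013558961022193807
```

View pics/l5.png

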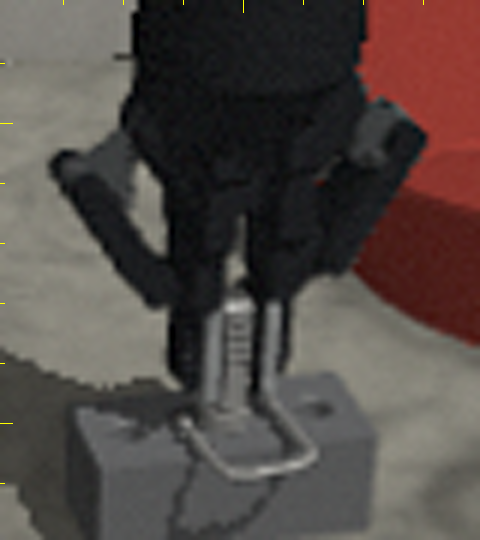

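Request:
play_rows --increments '[0, -20, 0, 0, -1, 0, -50, 0, 0, -1, 0, -95, 0, 0, -1, 0, -140, 0, 0, -1, 0, -150, 0, 0, -1, 0, -150, 0, 0, -1]'

```text
t: 6.0
eef_pos: [0.4766, -0.0434, 0.2223]
ee_rot: [[0.258, 0.004, -0.966], [0.966, 0.002, 0.258], [0.003, -1.0, -0.004]]
force: [0.0, 0.3, -2.2]
finger_gap: 0.0135
```

```bash
python3 look.py 5; python3 - <<'E'
from h import *
s=load('scene5')
st=pickle.load(open('st5.pkl','rb'));p=st['eef_pos'];R=st['ee_rot']
print((np.array([.5432,.1718,0.215])-p)@R*1000)
overlay(s,pinmodel(p-[0,0,.032],np.radians(-15)),250,80,330,170,6,'l6.png')
E
```

```text
6.1 [ 0.4747 -0.0432  0.2196] [-0.586  0.2    0.681  2.054 -0.156  0.94   1.487] xang 75.02 [-2.1e-03  4.0e-04 -1.0e+00] [-0.32  0.17 -1.71] [ 0.01  0.01 -0.01] 0.013060586532852931
[225.43130059   4.51766266 -10.65860881]
```

View pics/l6.png

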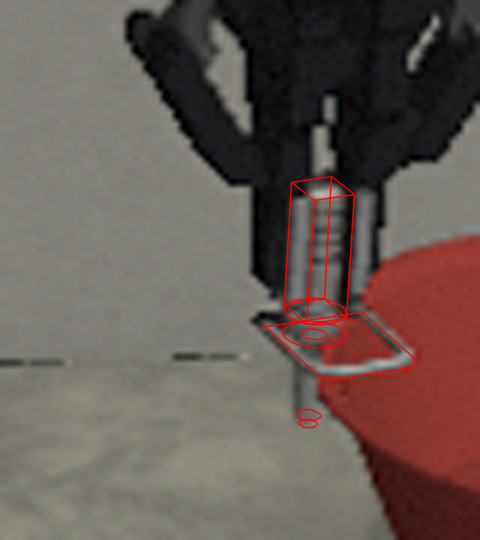

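Request:
play_rows --increments '[40, 0, -2, -0.1, -1, 85, 0, -4, -0.2, -1, 130, 0, -6, -0.3, -1, 175, 0, -8, -0.4, -1, 210, 0, -10, -0.5, -1, 225, 0, -10, -0.527, -1, 225, 0, -10, -0.527, -1, 225, 0, -10, -0.527, -1]'

```text
t: 6.9
eef_pos: [0.5427, 0.169, 0.2192]
ee_rot: [[-0.259, -0.003, -0.966], [0.966, -0.002, -0.259], [-0.002, -1.0, 0.003]]
force: [-0.4, -1.0, -1.1]
finger_gap: 0.0132
```

```bash
python3 look.py 6; python3 - <<'E'
from h import *
s=load('scene6');t=load('top6')
st=pickle.load(open('st6.pkl','rb'));p=st['eef_pos'];R=st['ee_rot']
print((np.array([.5432,.1718,0.215])-p)@R*1000)
overlay(s,pinmodel(p-[0,0,.032],np.radians(15.2)),150,100,230,210,5,'l7.png')
crop(t,165,105,255,205,6,'l8.png')
E
```

```text
7.0 [0.5431 0.1684 0.2202] [-0.749  0.345  0.477  1.847 -0.185  0.996  1.637] xang 104.95 [-0.0013 -0.0013 -1.    ] [ 0.71 -0.29 -1.1 ] [-0.04  0.02  0.02] 0.013468364249851213
[ 3.25018353  5.18807423 -0.94432226]
```

View pics/l7.png

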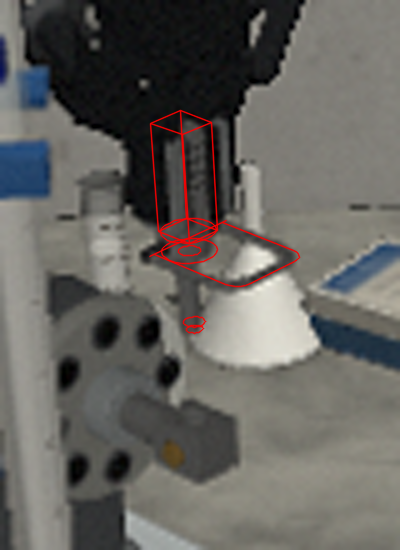

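View pics/l8.png

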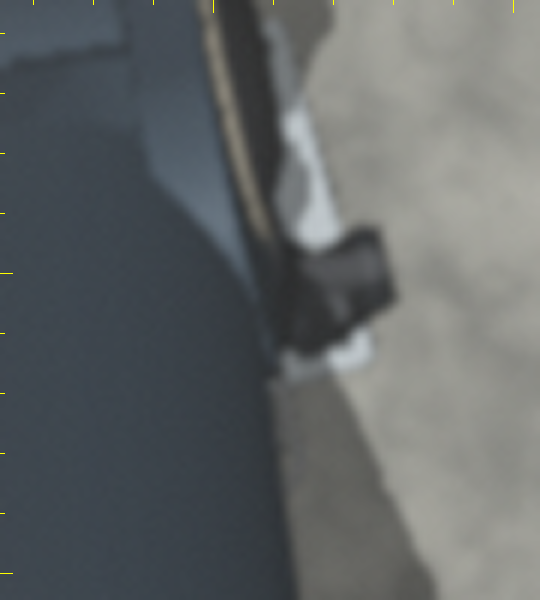

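Request:
play_rows --increments '[2, 10, -1, 0, -1, 3, 22, -1, 0, -1, 3, 29, -1, 0, -1, 3, 29, -1, 0, -1, 3, 29, -1, 0, -1]'

```text
t: 7.5
eef_pos: [0.5437, 0.1742, 0.1913]
ee_rot: [[-0.262, -0.001, -0.965], [0.965, -0.0, -0.262], [-0.0, -1.0, 0.001]]
force: [0.1, -0.1, -1.0]
finger_gap: 0.0133
```

```bash
python3 look.py 7; python3 - <<'E'
from h import *
s=load('scene7')
st=pickle.load(open('st7.pkl','rb'));p=st['eef_pos'];R=st['ee_rot']
crop(s,160,120,230,200,8,'l9.png')
im=cv2.imread('pics/l9.png'); cv2.imwrite('pics/l9.png',np.clip(im.astype(float)*1.8,0,255).astype('uint8'))
E
```

```text
7.6 [0.5441 0.1743 0.192 ] [-0.743  0.38   0.463  1.871 -0.207  0.938  1.65 ] xang 105.19 [ 6.e-04  3.e-04 -1.e+00] [ 0.57  0.17 -2.23] [ 0.05 -0.01 -0.02] 0.013422257300653726
```

View pics/l9.png

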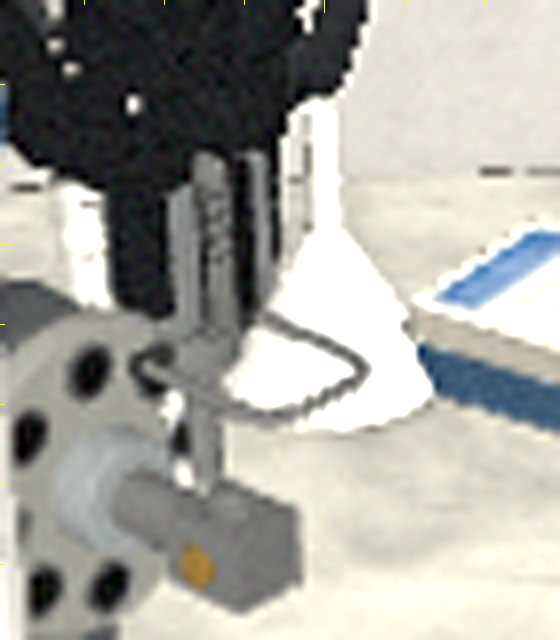

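```bash
python3 - <<'E'
from h import *
s=load('scene7')
f=lambda P:((proj(s,P)+.5-[160,120])*8).round(0)
print(f([[.5424,.1715,.128],[.5424,.1715,.12],[.5441,.1743,.128]]))
q=onz(s,(160+207/8-.5,120+484/8-.5),.128); print(q)
E
```

```text
[[228. 478.]
 [230. 507.]
 [214. 478.]]
[0.54254362 0.17698499 0.128     ]
```

```bash
python3 - <<'E'
from h import *
s=load('scene7')
st=pickle.load(open('st7.pkl','rb'));p=st['eef_pos']
s['img']=np.clip(s['img'].astype(float)*2,0,255).astype('uint8')
def tilt(L,c,ax,a):
    R,_=cv2.Rodrigues(np.array(ax)*a); return [(l-c)@R.T+c for l in L]
y=np.radians(15.2); jaw=np.array([-np.sin(y),np.cos(y),0])
A=[]
for a in(0,.05,-.05):
    L=tilt(pinmodel(p-[0,0,.032],y),p,jaw,a)
    A.append(overlay(s,L,168,132,213,190,8 if 0 else 6,'x.png'))
A.append(overlay(s,[],168,132,213,190,6,'x.png')[:, :0])
cv2.imwrite('pics/l10.png',cv2.resize(np.hstack(A[:3]),(800,None) if 0 else None,fx=.98,fy=1.4))
E
```

```text
(no output)
```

View pics/l10.png

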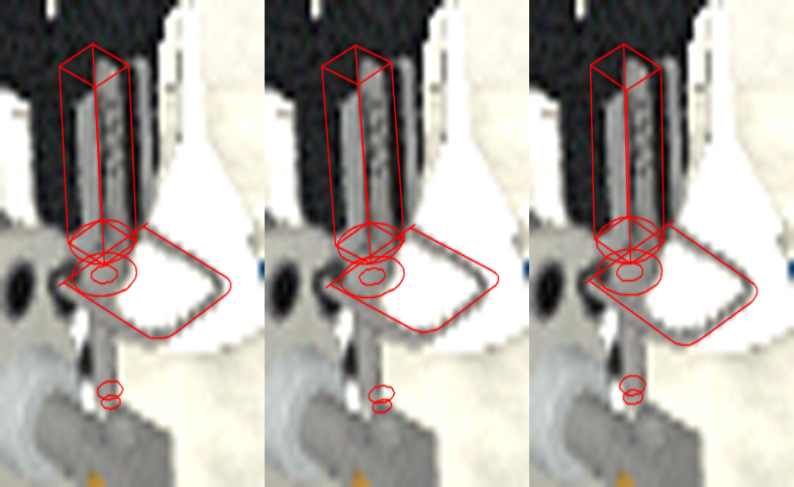

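```bash
python3 - <<'E'
from h import *
s=load('scene7')
st=pickle.load(open('st7.pkl','rb'));p=st['eef_pos']
y=np.radians(15.2)
R=np.array([[np.cos(y),-np.sin(y),0],[np.sin(y),np.cos(y),0],[0,0,1]])
P={'tip':(0,0,-32),'headtop -x+y':(-8,7,50),'headtop -x-y':(-8,-7,50),'barcorner-y':(-40,-15,5),'barcorner+y':(-40,15,5),'hinge+y':(0,19,5),'hinge-y':(0,-19,5),'collar':(0,0,0)}
for k,v in P.items(): print(k,((proj(s,R@(np.array(v)/1000)+p-[0,0,.032])+.5-[160,120])*8).round(0))
s['img']=np.clip(s['img'].astype(float)*2.2,0,255).astype('uint8')
crop(s,170,130,212,186,14,'l11.png')
E
```

```text
tip [[214. 478.]]
headtop -x+y [[193. 178.]]
headtop -x-y [[239. 157.]]
barcorner-y [[376. 367.]]
barcorner+y [[281. 417.]]
hinge+y [[142. 368.]]
hinge-y [[264. 308.]]
collar [[205. 357.]]
```

View pics/l11.png

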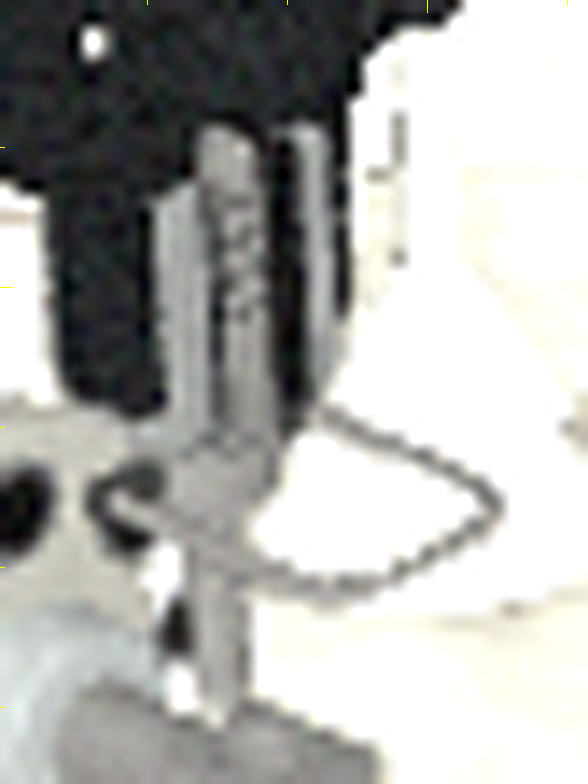

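```bash
cat >> h.py <<'E'
def block(o,yaw):
    L=[];
    c=np.array([[x,y,z] for z in(0,-20) for x,y in((-13,-10),(11,-10),(11,10),(-13,10))],float)
    for k in range(4): L.append([c[k],c[(k+1)%4]]);L.append([c[4+k],c[4+(k+1)%4]]);L.append([c[k],c[k+4]])
    a=np.linspace(0,2*np.pi,25); L.append(np.c_[5*np.cos(a),5*np.sin(a),0*a])
    R=np.array([[np.cos(yaw),-np.sin(yaw),0],[np.sin(yaw),np.cos(yaw),0],[0,0,1]])
    return [np.array(l)/1000@R.T+o for l in L]
E
python3 - <<'E'
from h import *
s=load('scene0');t=load('top0');y=np.radians(15.2)
A=[overlay(s,block(np.array(o),y) if o else [],172,170,202,200,13,'x.png') for o in(None,(.5424,.1715,.12))]
B=[overlay(t,block(np.array(o),y) if o else [],190,158,220,188,13,'x.png') for o in(None,(.5439,.1722,.12))]
cv2.imwrite('pics/l12.png',cv2.resize(np.vstack([np.hstack(A),np.hstack(B)]),None,fx=.76,fy=.76))
E
```

```text
(no output)
```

View pics/l12.png

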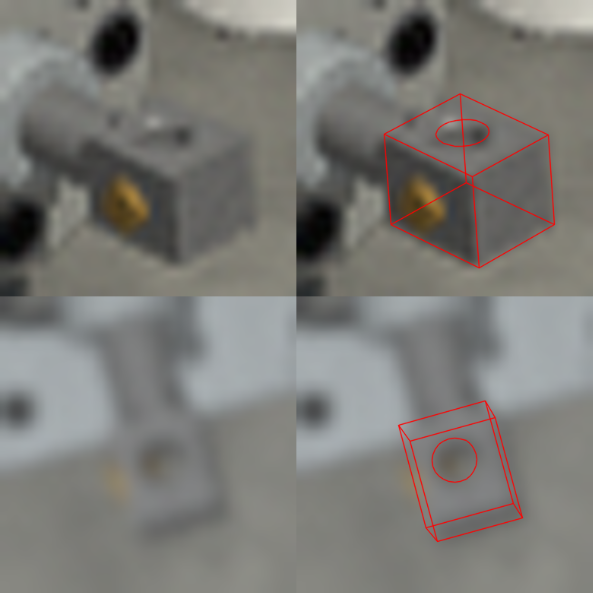

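Request:
play_rows --increments '[-2, 0, 2, 0, -1, -3.5, 2, 3, 0, -1, -3.5, 3, 3, 0, -1, -3.5, 3, 3, 0, -1]'

```text
t: 8.0
eef_pos: [0.5417, 0.1701, 0.1885]
ee_rot: [[-0.262, -0.0, -0.965], [0.965, 0.0, -0.262], [0.0, -1.0, 0.0]]
force: [0.2, -0.6, -1.5]
finger_gap: 0.013
```

```bash
python3 look.py 8; python3 - <<'E'
from h import *
s=load('scene8')
st=pickle.load(open('st8.pkl','rb'));p=st['eef_pos']
s['img']=np.clip(s['img'].astype(float)*2.2,0,255).astype('uint8')
y=np.radians(15.2)
print(proj(s,[[.5424,.1715,.12],[.5424,.1715,.125],[.5424,.1715,.152]]))
a=overlay(s,block(np.array([.5424,.1715,.12]),y),170,140,212,196,9,'x.png')
b=overlay(s,[],170,140,212,196,9,'x.png')
cv2.imwrite('pics/l13.png',np.hstack([a,b]))
E
```

```text
8.1 [0.5418 0.1702 0.1887] [-0.738  0.379  0.463  1.881 -0.208  0.929  1.657] xang 105.2 [ 0.e+00  2.e-04 -1.e+00] [ 0.68 -0.34 -1.9 ] [-0.01  0.06 -0.01] 0.013243205204724618
[[188.2736778  182.89880793]
 [188.11091784 180.58352347]
 [187.22392949 167.84886114]]
```

View pics/l13.png

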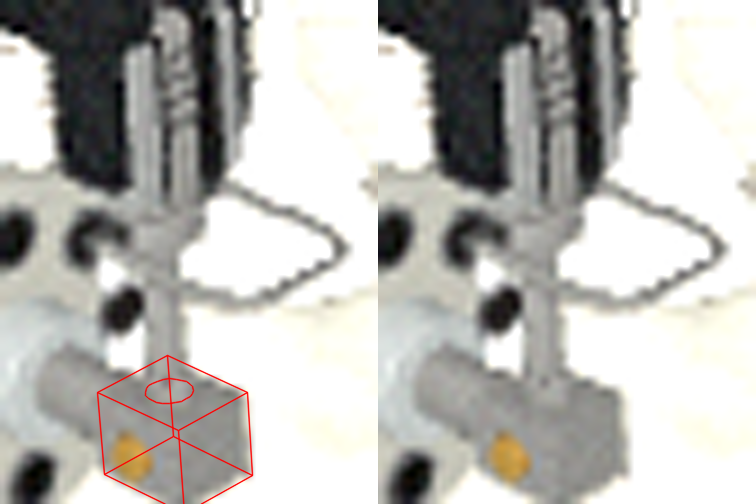

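Request:
play_rows --increments '[0, 1, 0, 0, -1, 0, 3, 0, 0, -1, 0, 5, 0, 0, -1, 0, 6, 0, 0, -1, 0, 6, 0, 0, -1]'

```text
t: 8.6
eef_pos: [0.5416, 0.1701, 0.1824]
ee_rot: [[-0.262, -0.0, -0.965], [0.965, -0.0, -0.262], [-0.0, -1.0, 0.001]]
force: [-0.2, -0.3, -1.0]
finger_gap: 0.0133
```

Request:
play_rows --increments '[0, 1, 0, 0, -1, 0, 2, 0, 0, -1, 0, 2, 0, 0, -1]'

```text
t: 8.9
eef_pos: [0.5417, 0.1701, 0.1805]
ee_rot: [[-0.262, -0.0, -0.965], [0.965, -0.0, -0.262], [0.0, -1.0, 0.0]]
force: [0.2, -0.3, -1.3]
finger_gap: 0.0129
```

Request:
play_rows --increments '[0, 1.5, 0, 0, -1, 0, 3, 0, 0, -1, 0, 3, 0, 0, -1]'

```text
t: 9.2
eef_pos: [0.5416, 0.1701, 0.1774]
ee_rot: [[-0.262, -0.0, -0.965], [0.965, -0.0, -0.262], [-0.0, -1.0, 0.0]]
force: [-0.2, -0.4, -1.2]
finger_gap: 0.0132
```

```bash
python3 look.py 9; python3 - <<'E'
from h import *
s=load('scene9')
s['img']=np.clip(s['img'].astype(float)*2.2,0,255).astype('uint8')
b=overlay(s,[],170,140,212,196,10,'l14.png')
E
```

```text
9.3 [0.5418 0.1702 0.1776] [-0.733  0.392  0.458  1.891 -0.216  0.907  1.664] xang 105.19 [-1.e-04  0.e+00 -1.e+00] [ 0.31 -0.5  -1.15] [ 0.01 -0.01  0.08] 0.013633261958900762
```

View pics/l14.png

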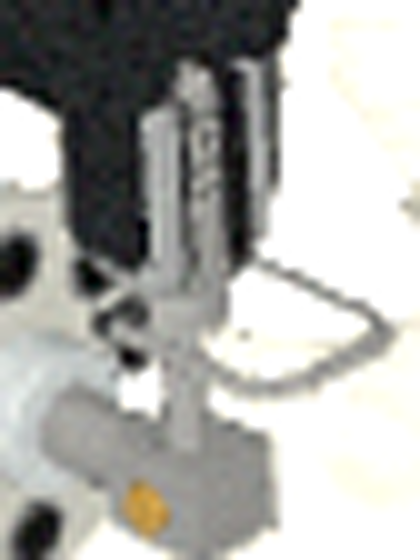

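Request:
play_rows --increments '[0, 1.5, 0, 0, -1, 0, 3, 0, 0, -1, 0, 4.5, 0, 0, -1, 0, 6, 0, 0, -1, 0, 6, 0, 0, -1]'

```text
t: 9.8
eef_pos: [0.542, 0.1695, 0.1715]
ee_rot: [[-0.262, 0.0, -0.965], [0.965, -0.001, -0.262], [-0.001, -1.0, -0.0]]
force: [-0.0, -2.5, -1.2]
finger_gap: 0.0135
```

Request:
play_rows --increments '[0, 1.5, 0, 0, -1, 0, 3, 0, 0, -1, 0, 4.5, 0, 0, -1, 0, 6, 0, 0, -1, 0, 6, 0, 0, -1]'

```text
t: 10.3
eef_pos: [0.5417, 0.1698, 0.1653]
ee_rot: [[-0.262, -0.0, -0.965], [0.965, -0.001, -0.262], [-0.001, -1.0, 0.0]]
force: [0.8, -1.4, -1.9]
finger_gap: 0.0131
```

Request:
play_rows --increments '[0, 1.5, 0, 0, -1, 0, 3, 0, 0, -1, 0, 4.5, 0, 0, -1, 0, 6, 0, 0, -1, 0, 7, 0, 0, -1, 0, 7, 0, 0, -1]'

```text
t: 10.9
eef_pos: [0.5419, 0.1697, 0.1583]
ee_rot: [[-0.262, 0.0, -0.965], [0.965, -0.001, -0.262], [-0.001, -1.0, -0.0]]
force: [1.4, -3.7, -1.3]
finger_gap: 0.0131
```

Request:
play_rows --increments '[0, 1, 0, 0, -1, 0, 2, 0, 0, -1, 0, 3, 0, 0, -1, 0, 3, 0, 0, -1]'

```text
t: 11.3
eef_pos: [0.5419, 0.1698, 0.1554]
ee_rot: [[-0.262, 0.0, -0.965], [0.965, -0.0, -0.262], [-0.0, -1.0, -0.0]]
force: [2.0, -4.9, -0.4]
finger_gap: 0.0132
```

Request:
play_rows --increments '[-0.3, 1, 0, 0, -1, -0.5, 2, 0, 0, -1, -0.5, 2, 0, 0, -1]'

```text
t: 11.6
eef_pos: [0.5419, 0.1696, 0.1533]
ee_rot: [[-0.262, 0.0, -0.965], [0.965, -0.0, -0.262], [-0.0, -1.0, -0.0]]
force: [3.1, -4.6, -2.7]
finger_gap: 0.0135
```

Request:
play_rows --increments '[0, 1, 0, 0, -1, 0, 1, 0, 0, -1]'

```text
t: 11.8
eef_pos: [0.5419, 0.1696, 0.1524]
ee_rot: [[-0.262, 0.0, -0.965], [0.965, -0.0, -0.262], [-0.0, -1.0, -0.0]]
force: [3.1, -4.5, -2.0]
finger_gap: 0.013
```

Request:
play_rows --increments '[0, 1, 0, 0, -1, 0, 1, 0, 0, -1]'

```text
t: 12.0
eef_pos: [0.542, 0.1696, 0.1519]
ee_rot: [[-0.262, 0.0, -0.965], [0.965, 0.0, -0.262], [0.0, -1.0, -0.0]]
force: [0.2, -4.4, 2.6]
finger_gap: 0.0131
```

Request:
play_rows --increments '[0, 1, 0, 0, -1, 0, 1, 0, 0, -1]'

```text
t: 12.2
eef_pos: [0.542, 0.1696, 0.1519]
ee_rot: [[-0.262, -0.0, -0.965], [0.965, 0.001, -0.262], [0.001, -1.0, -0.0]]
force: [-0.8, -4.9, 10.2]
finger_gap: 0.0131
```

```bash
python3 look.py 10; python3 - <<'E'
from h import *
s=load('scene10')
st=pickle.load(open('st10.pkl','rb'));p=st['eef_pos']
s['img']=np.clip(s['img'].astype(float)*2.2,0,255).astype('uint8')
y=np.radians(15.2)
a=overlay(s,block(np.array([.5424,.1715,.12]),y)+pinmodel(np.array([.5424,.1715,.12]),y),165,145,215,196,8,'x.png')
b=overlay(s,[],165,145,215,196,8,'x.png')
cv2.imwrite('pics/l15.png',np.hstack([a,b]))
E
```

```text
12.3 [0.542  0.1696 0.1519] [-0.719  0.425  0.445  1.913 -0.238  0.855  1.684] xang 105.19 [ 0.e+00  8.e-04 -1.e+00] [-0.85 -5.68  8.28] [-1.31  0.17 -0.02] 0.013268390566243859
```

View pics/l15.png

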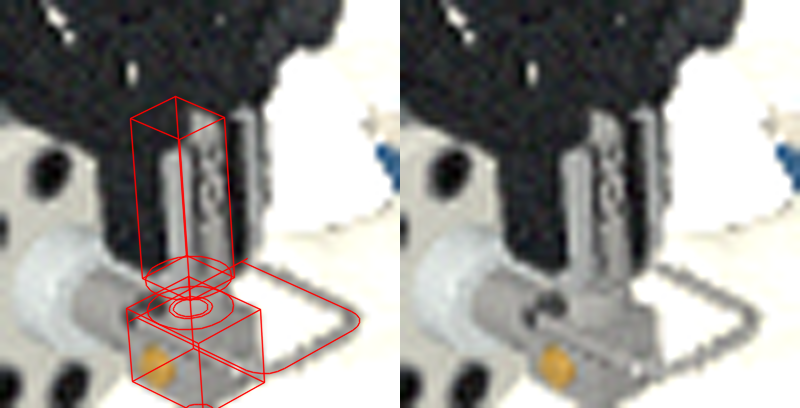

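Request:
play_rows --increments '[0, -1, 0, 0, -1, 0, -1, 0, 0, -0.6, 0, -1, 0, 0, -0.2, 0, -1, 0, 0, 0, 0, -1, 0, 0, 0, 0, -20, 0, 0, 0, 0, -50, 0, 0, 0, 0, -65, 0, 0, 0, 0, -65, 0, 0, 0]'

```text
t: 13.2
eef_pos: [0.5432, 0.1705, 0.2178]
ee_rot: [[-0.262, 0.004, -0.965], [0.965, 0.003, -0.262], [0.002, -1.0, -0.005]]
force: [0.0, -0.7, 0.1]
finger_gap: 0.0428
```

```bash
python3 look.py 11; python3 - <<'E'
from h import *
s=load('scene11')
st=pickle.load(open('st11.pkl','rb'));p=st['eef_pos'];R=st['ee_rot']
s['img']=np.clip(s['img'].astype(float)*2,0,255).astype('uint8')
y=np.radians(15.2)
a=overlay(s,block(np.array([.5424,.1715,.12]),y)+pinmodel(np.array([.5424,.1715,.12]),y),160,125,210,196,8,'x.png')
b=overlay(s,[],160,125,210,196,8,'x.png')
cv2.imwrite('pics/l16.png',np.hstack([a,b]))
E
```

```text
13.3 [0.5415 0.17   0.2152] [-0.75   0.348  0.474  1.855 -0.189  0.983  1.641] xang 105.22 [-7.e-04  4.e-04 -1.e+00] [-0.39  0.59 -0.06] [-0.05  0.03  0.01] 0.042426126031503135
```

View pics/l16.png

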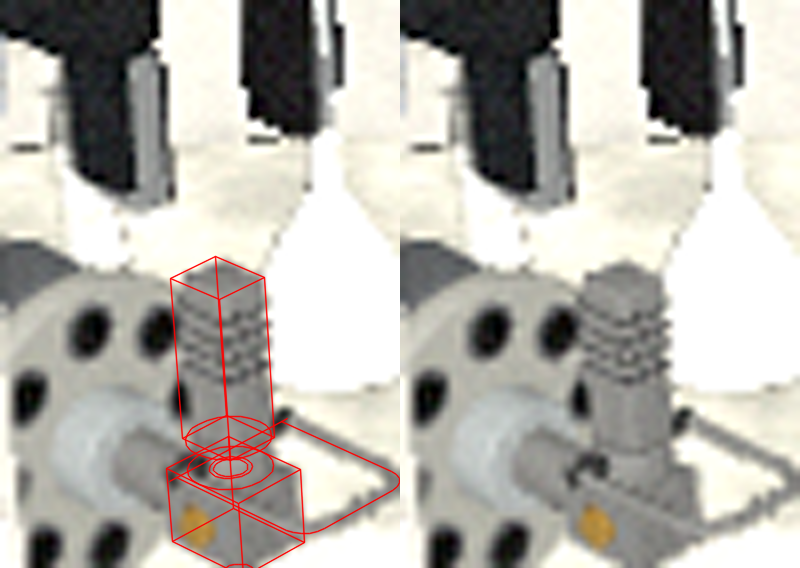

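Request:
play_rows --increments '[0, 0, 20, 0.14, 0.5, 0, 0, 40, 0.28, 1, 0, 0, 60, 0.42, 1, 0, 0, 80, 0.56, 1, 0, 0, 88, 0.7, 1, 0, 0, 88, 0.84, 1, 0, 0, 88, 0.98, 1, 0, 0, 88, 1.12, 1, 0, 0, 88, 1.26, 1, 0, 0, 88, 1.4, 1]'

```text
t: 14.3
eef_pos: [0.456, 0.1465, 0.2143]
ee_rot: [[0.909, -0.002, -0.417], [0.417, -0.001, 0.909], [-0.003, -1.0, -0.0]]
force: [0.1, 0.3, -0.1]
finger_gap: 0.0852
```

Request:
play_rows --increments '[0, 0, 0, 0.1, 1, 0, 0, 0, 0.171, 1, 0, 0, 0, 0.171, 1, 0, 0, 0, 0.171, 1]'

```text
t: 14.7
eef_pos: [0.4564, 0.1466, 0.2148]
ee_rot: [[0.965, -0.002, -0.264], [0.264, -0.001, 0.965], [-0.002, -1.0, -0.001]]
force: [0.3, -0.6, -0.1]
finger_gap: 0.0851
```

```bash
python3 look.py 12; python3 - <<'E'
from h import *
s=load('scene12');t=load('top12')
st=pickle.load(open('st12.pkl','rb'));p=st['eef_pos'];R=st['ee_rot']
print((np.array([.4565,.1465,.15])-p)@R*1000)
s['img']=np.clip(s['img'].astype(float)*2,0,255).astype('uint8')
b=overlay(s,[],160,110,250,200,6,'l17.png')
crop(t,165,95,265,210,5,'l18.png')
E
```

```text
14.8 [0.4567 0.1466 0.2152] [-1.069  0.227  0.788  2.057 -0.2    0.934  0.092] xang 15.24 [-8.e-04 -4.e-04 -1.e+00] [-0.6   0.02  0.02] [0.02 0.03 0.01] 0.08520913176037959
[-1.27559052e-01  6.52134109e+01 -3.00852689e-02]
```

View pics/l17.png

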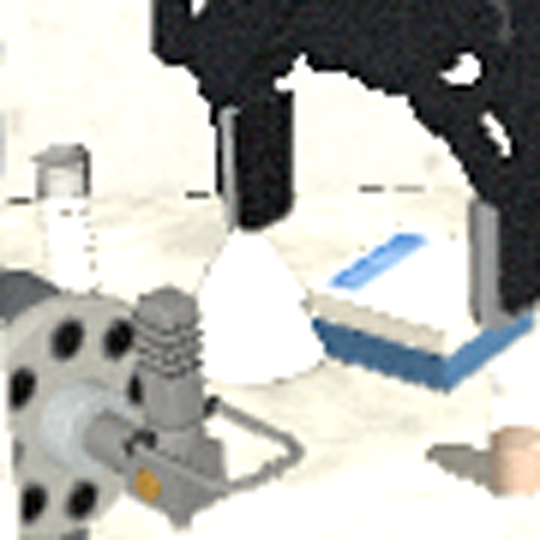

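View pics/l18.png

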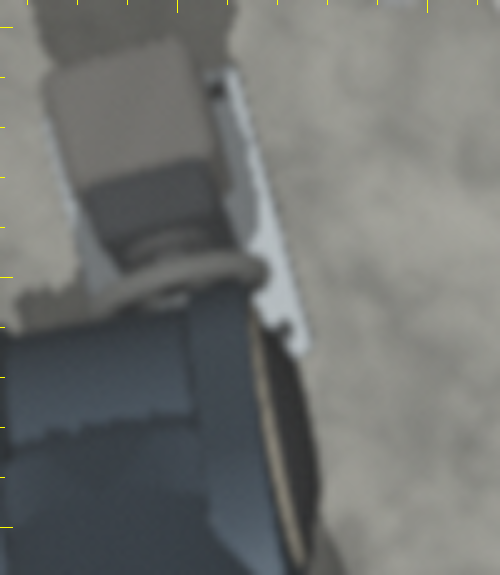

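```bash
python3 - <<'E'
from h import *
s=load('scene12')
st=pickle.load(open('st12.pkl','rb'));p=st['eef_pos'];R=st['ee_rot']
s['img']=np.clip(s['img'].astype(float)*2,0,255).astype('uint8')
L=[]
for yy in(6,-10):
  for sg in(-1,1):
    L.append(np.array([p+R@(np.array([sg*a,yy,b])/1000) for a,b in((42.5,-11),(42.5,11),(57,11),(57,-11),(42.5,-11))]))
    if yy==6: L.append(np.array([[p[0],p[1],.125]+np.r_[(R@(np.array([sg*a,0,b])/1000))[:2],0] for a,b in((42.5,-11),(42.5,11),(57,11),(57,-11),(42.5,-11))]))
overlay(s,L,175,120,255,200,8,'l19.png')
E
```

```text
(no output)
```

View pics/l19.png

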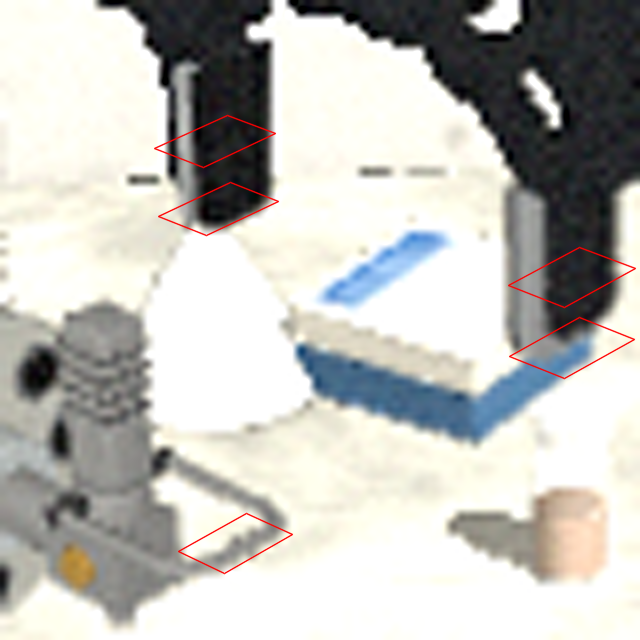

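Request:
play_rows --increments '[0, 20, 0, 0, 1, 0, 50, 0, 0, 1, 0, 75, 0, 0, 1, 0, 79, 0, 0, 1, 0, 79, 0, 0, 1]'

```text
t: 15.3
eef_pos: [0.4569, 0.1463, 0.1364]
ee_rot: [[0.965, -0.001, -0.262], [0.262, -0.001, 0.965], [-0.001, -1.0, -0.001]]
force: [0.4, -0.4, -0.3]
finger_gap: 0.0854
```

```bash
python3 look.py 13; python3 - <<'E'
from h import *
s=load('scene13')
s['img']=np.clip(s['img'].astype(float)*2,0,255).astype('uint8')
overlay(s,[],165,125,245,205,8,'l20.png')
E
```

```text
15.4 [0.4579 0.1467 0.1377] [-0.983  0.357  0.721  2.13  -0.339  0.766  0.22 ] xang 15.18 [ 1.7e-03  9.0e-04 -1.0e+00] [-0.2   1.2   1.08] [ 0.   -0.01 -0.04] 0.08503467701948506
```

View pics/l20.png

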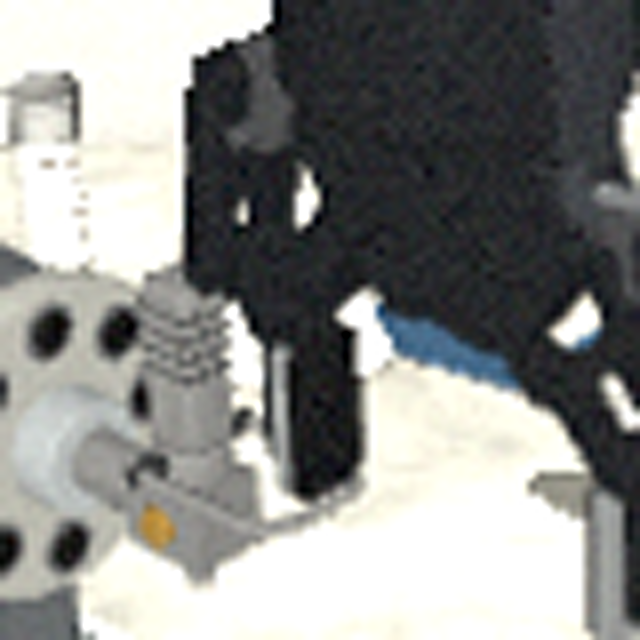

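Request:
play_rows --increments '[0, -40, 0, 0, 1, 0, -80, 0, 0, 1, 0, -80, -20, -0.14, 1, 10, -80, -40, -0.28, 1, 20, -80, -55, -0.42, 1, 30, -80, -55, -0.56, 1, 40, -80, -55, -0.7, 1, 49, -80, -55, -0.84, 1, 49, -80, -55, -0.98, 1, 49, -80, -55, -1.12, 1]'

```text
t: 16.4
eef_pos: [0.5196, 0.1064, 0.2182]
ee_rot: [[0.179, 0.003, -0.984], [0.984, 0.001, 0.179], [0.001, -1.0, -0.002]]
force: [0.5, -0.6, 0.4]
finger_gap: 0.0854
```

Request:
play_rows --increments '[0, 0, 0, -0.14, 1, 0, 0, 0, -0.28, 1, 0, 0, 0, -0.42, 1, 0, 0, 0, -0.451, 1, 0, 0, 0, -0.451, 1, 0, 0, 0, -0.451, 1]'

```text
t: 17.0
eef_pos: [0.5189, 0.1063, 0.2172]
ee_rot: [[-0.26, 0.001, -0.966], [0.966, 0.0, -0.26], [0.0, -1.0, -0.001]]
force: [0.4, -0.6, -0.8]
finger_gap: 0.0855
```

```bash
python3 look.py 14; python3 - <<'E'
from h import *
s=load('scene14');t=load('top14')
st=pickle.load(open('st14.pkl','rb'));p=st['eef_pos'];R=st['ee_rot']
print((np.array([.5195,.1066,.15])-p)@R*1000)
s['img']=np.clip(s['img'].astype(float)*2,0,255).astype('uint8')
L=[]
for yy in(5,):
  for sg in(-1,1):
    L.append(np.array([p+R@(np.array([sg*a,yy,b])/1000) for a,b in((42.5,-11),(42.5,11),(57,11),(57,-11),(42.5,-11))]))
    L.append(np.array([[p[0],p[1],.125]+np.r_[(R@(np.array([sg*a,0,b])/1000))[:2],0] for a,b in((42.5,-11),(42.5,11),(57,11),(57,-11),(42.5,-11))]))
overlay(s,L,165,110,255,200,8,'l21.png')
E
```

```text
17.1 [0.5188 0.1064 0.2169] [-0.678  0.281  0.483  1.939 -0.158  0.958  1.715] xang 105.13 [ 4.e-04  2.e-04 -1.e+00] [ 0.44 -1.92  0.05] [ 0.04 -0.07 -0.02] 0.08531666816131699
[ 4.75700835e-03  6.69196174e+01 -7.13719706e-01]
```

View pics/l21.png

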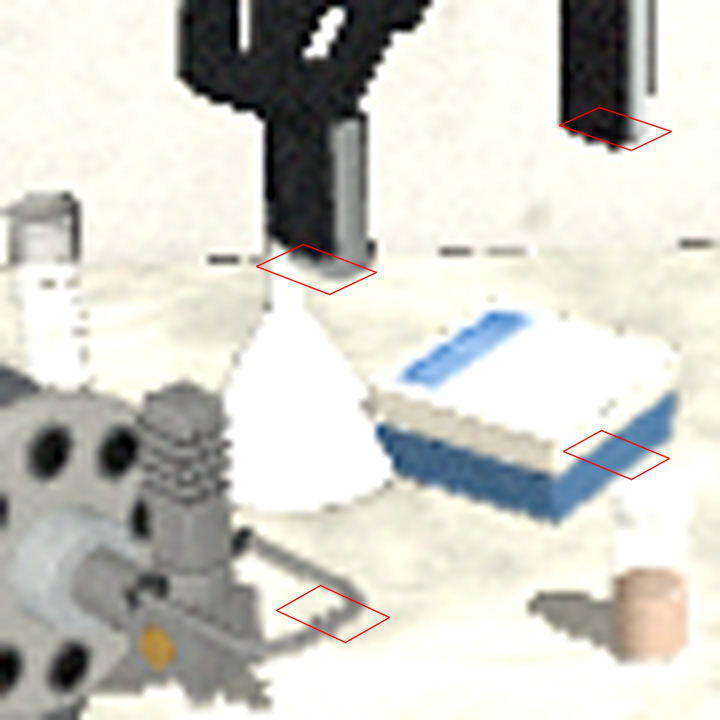

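Request:
play_rows --increments '[1, 20, -2, 0, 1, 1, 50, -3, 0, 1, 1, 75, -3, 0, 1, 1, 80, -3, 0, 1, 1, 80, -3, 0, 1, 1, 80, -3, 0, 1]'

```text
t: 17.7
eef_pos: [0.5222, 0.1082, 0.1377]
ee_rot: [[-0.262, 0.002, -0.965], [0.965, 0.001, -0.262], [0.0, -1.0, -0.002]]
force: [0.7, -0.4, -0.4]
finger_gap: 0.0852
```

```bash
python3 look.py 15; python3 - <<'E'
from h import *
s=load('scene15')
s['img']=np.clip(s['img'].astype(float)*2,0,255).astype('uint8')
overlay(s,[],165,115,255,205,8,'l22.png')
E
```

```text
17.8 [0.5223 0.1083 0.138 ] [-0.637  0.392  0.446  2.005 -0.234  0.791  1.781] xang 105.18 [ 0.0024  0.001  -1.    ] [-0.37 -0.2   0.46] [ 0.01  0.   -0.01] 0.08525605904019022
```

View pics/l22.png

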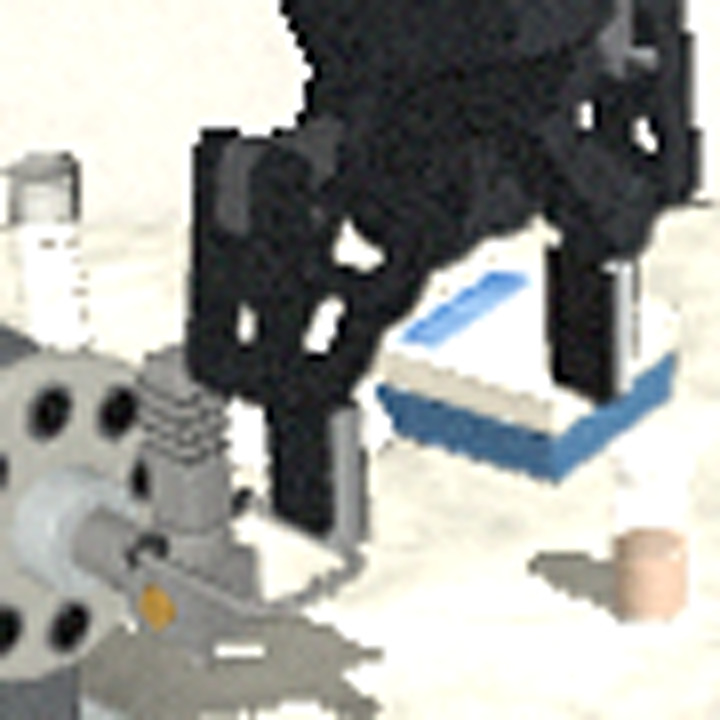

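Request:
play_rows --increments '[0, 3, 0, 0, 1, 0, 6, 0, 0, 1, 0, 9, 0, 0, 1, 0, 12, 0, 0, 1, 0, 15, 0, 0, 1, 0, 15, 0, 0, 1]'

```text
t: 18.4
eef_pos: [0.5217, 0.1083, 0.1215]
ee_rot: [[-0.262, 0.001, -0.965], [0.965, 0.0, -0.262], [0.0, -1.0, -0.001]]
force: [0.9, 0.8, 2.2]
finger_gap: 0.0851
```

```bash
python3 look.py 16; python3 - <<'E'
from h import *
s=load('scene16')
s['img']=np.clip(s['img'].astype(float)*2,0,255).astype('uint8')
overlay(s,[],165,125,255,215,8,'l23.png')
E
```

```text
18.5 [0.5217 0.1083 0.1217] [-0.626  0.416  0.435  2.017 -0.25   0.759  1.794] xang 105.19 [ 7.e-04  3.e-04 -1.e+00] [0.62 1.65 2.03] [ 0.28 -0.3  -0.05] 0.0855143966415371
```

View pics/l23.png

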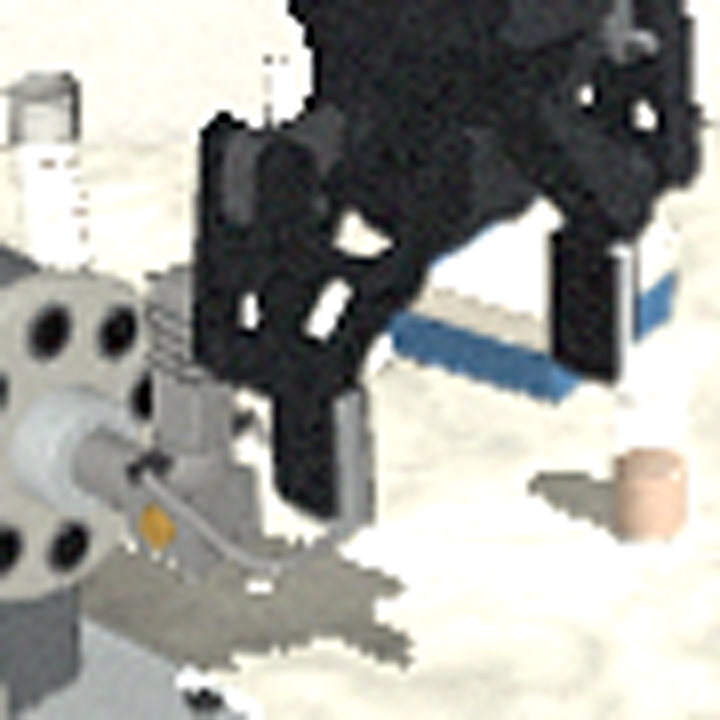

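Fingertip is pressing the loop down (about 2 N, loop already tilted). Continue.

Request:
play_rows --increments '[0, 3, 0, 0, 1, 0, 6, 0, 0, 1, 0, 9, 0, 0, 1, 0, 12, 0, 0, 1, 0, 15, 0, 0, 1, 0, 15, 0, 0, 1]'

```text
t: 19.1
eef_pos: [0.5202, 0.1078, 0.1057]
ee_rot: [[-0.262, -0.003, -0.965], [0.965, -0.001, -0.262], [-0.0, -1.0, 0.003]]
force: [-0.1, -0.1, 0.0]
finger_gap: 0.0858
```

```bash
python3 look.py 17; python3 - <<'E'
from h import *
s=load('scene17')
s['img']=np.clip(s['img'].astype(float)*2,0,255).astype('uint8')
overlay(s,[],165,125,255,215,8,'l24.png')
E
```

```text
19.2 [0.5203 0.1077 0.106 ] [-0.616  0.439  0.424  2.028 -0.265  0.729  1.808] xang 105.2 [-2.3e-03 -8.0e-04 -1.0e+00] [-0.7  -0.32  0.23] [-0.02 -0.02 -0.03] 0.08558504193487214
```

View pics/l24.png

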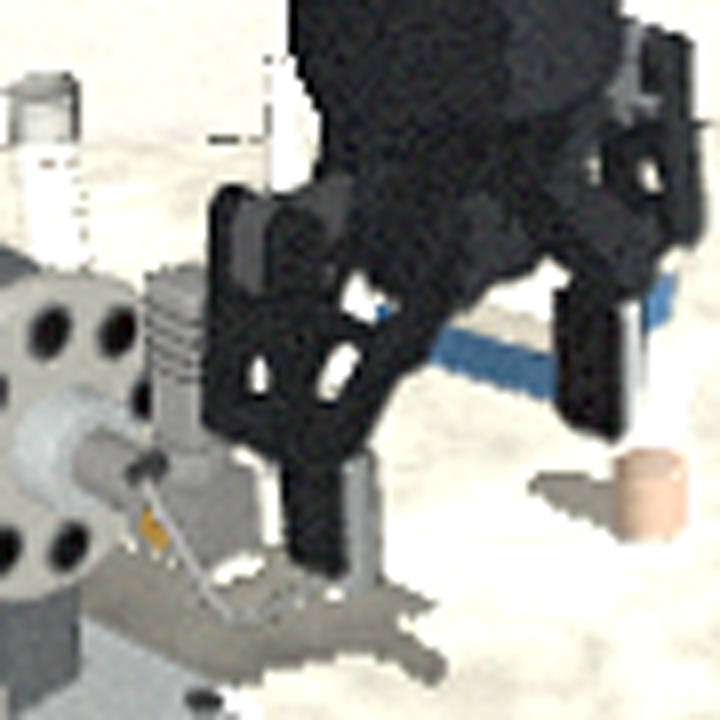

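Request:
play_rows --increments '[0, 3, 0, 0, 1, 0, 6, 0, 0, 1, 0, 9, 0, 0, 1, 0, 11, 0, 0, 1, 0, 11, 0, 0, 1, 0, 11, 0, 0, 1]'

```text
t: 19.8
eef_pos: [0.5213, 0.1081, 0.0956]
ee_rot: [[-0.262, -0.0, -0.965], [0.965, 0.0, -0.262], [0.0, -1.0, 0.0]]
force: [0.0, -0.8, -0.9]
finger_gap: 0.0857
```

```bash
python3 look.py 18; python3 - <<'E'
from h import *
s=load('scene18')
s['img']=np.clip(s['img'].astype(float)*2,0,255).astype('uint8')
overlay(s,[],165,125,255,215,8,'l25.png')
E
```

```text
19.9 [0.5214 0.1081 0.0957] [-0.608  0.456  0.415  2.034 -0.277  0.705  1.818] xang 105.19 [ 2.e-04  1.e-04 -1.e+00] [0.09 1.02 0.43] [-0.01  0.04  0.01] 0.08504247953761562
```

View pics/l25.png

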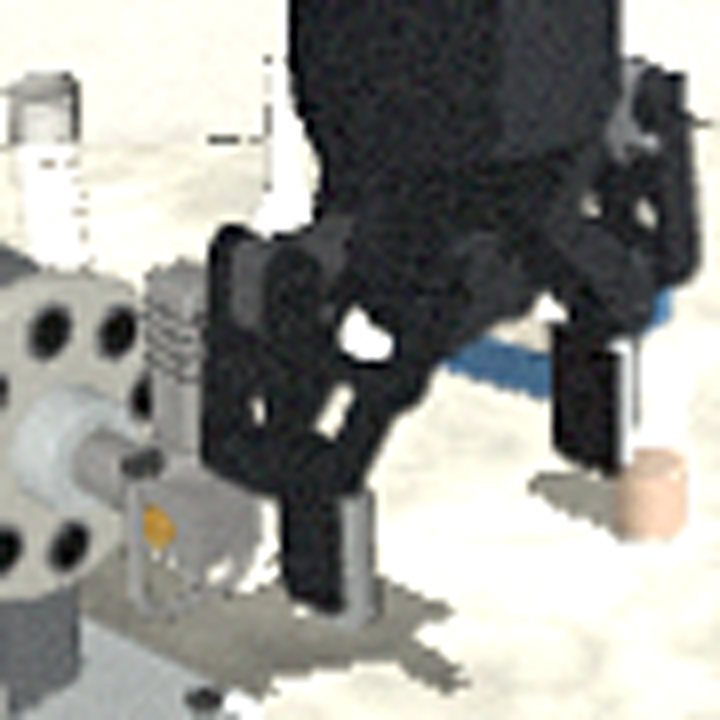

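The loop has snapped shut and its leg hangs vertically at (135,540). Withdraw outwards and up.

Request:
play_rows --increments '[0, -10, 5, 0, 1, 0, -40, 8, 0, 1, 0, -90, 8, 0, 1, 0, -130, 8, 0, 1, -40, -150, 8, 0, 1, -80, -150, 8, 0, 1, -120, -150, 8, 0, 1, -140, -150, 8, 0, 1, -140, -150, 8, 0, 1, -140, -150, 8, 0, 1]'

```text
t: 20.9
eef_pos: [0.5499, -0.0289, 0.246]
ee_rot: [[-0.261, -0.0, -0.965], [0.965, 0.001, -0.261], [0.001, -1.0, -0.0]]
force: [0.2, 0.1, 0.8]
finger_gap: 0.0854
```

```bash
python3 look.py 19; python3 - <<'E'
from h import *
s=load('scene19');t=load('top19');y=np.radians(15.2)
s['img']=np.clip(s['img'].astype(float)*1.6,0,255).astype('uint8')
o=np.array([.5424,.1715,.12])
a=overlay(s,pinmodel(o,y,1.57),165,145,215,215,8,'x.png');b=overlay(s,[],165,145,215,215,8,'x.png')
cv2.imwrite('pics/l26.png',np.hstack([a,b]))
cv2.imwrite('pics/top19.png',np.hstack([t['img'],s['img']])[:,:,::-1][:, ::1])
cv2.imwrite('pics/top19.png',cv2.resize(cv2.imread('pics/top19.png'),None,fx=.78,fy=.78))
E
```

```text
21.0 [ 0.5499 -0.0274  0.2457] [-0.476  0.293  0.558  1.862 -0.18   1.036  1.994] xang 105.32 [-3.0e-04  1.1e-03 -1.0e+00] [-0.77 -0.79  0.17] [ 0.03 -0.03 -0.  ] 0.08528970916556859
```

View pics/l26.png

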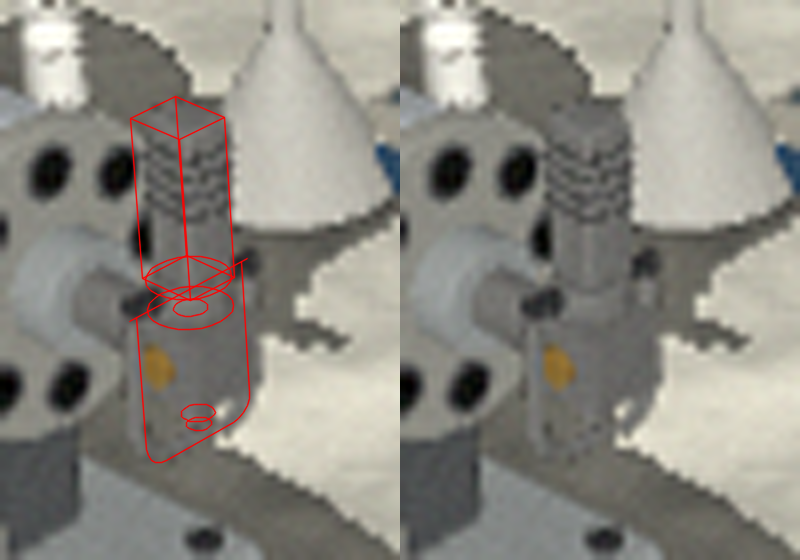

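View pics/top19.png

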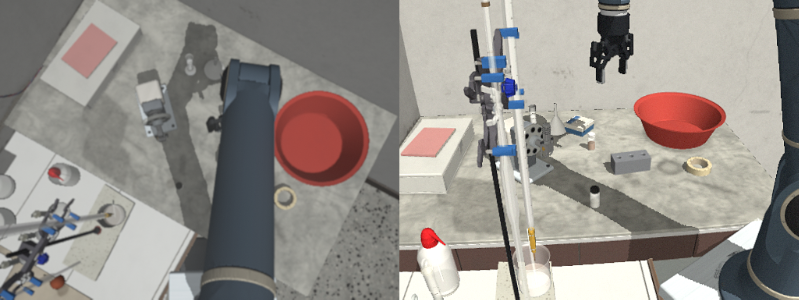

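```bash
python3 -c "
from station import robot
print(robot.get_state()['force'].round(2)); print(robot.close_job())"
```

```text
[-0.77 -0.79  0.17]
the job is handed in; nothing more can be done
None
```

I took the hitch pin from its holder and pushed it home in the cross hole. I felt the collar stop at about 10 N, with the loop still open. One finger of the open gripper then pressed the loop bar down until it snapped shut. The arm withdrew and the job was handed in at about 21 s of the 64 s allowed.

- **Final picture:** the pin is seated with its loop hanging down and the end bar under the shaft, matching the model of a shut, seated pin to about 1–2 pixels. The vials and tape look unmoved by eye. The gripper is clear of everything, with wrist forces below 1 N.
- **Small disagreements:** the pin head looks tilted by about 0.05 rad, against the limit of 0.15. The spring ball or the play in the hole may cause this. The two cameras and the arm's own position readings differed by 1–2 mm, which is about the stated calibration error.
- **Not confirmed from above:** the arm blocked the top camera's view of the hole during insertion. The fit rests on the scene camera and the felt stop.
- **Change of plan:** my first approach to the loop would have brought the gripper's linkage down on the pin head. I stopped before any contact and came in from the side instead.

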